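# Unload the collage press pile into its frames

### The arm

A 6-joint arm with a two-finger parallel gripper is mounted at the origin on the work surface. World frame = base frame: x ahead of the robot, y to its left, z up, the work surface at z = 0. Lengths are in m, angles in degrees, forces in N, time in s.
With the tool pointing down it reaches from about 0.375 to 0.9 m from the base axis. Payload 3.1 kg.
Tool frame: the origin (TCP) lies midway between the tips of the shut fingers; the grasp point (between the pads) lies 19 mm behind it; z points along the fingers, y is the direction in which the jaws open and shut (so a half turn about z gives the same grasp; the last joint's range is limited). The gripper opens to 87 mm and grips with 3 to 60 N. Pads are 19 mm wide; open, the fingers measure 117 mm over their backs; the gripper's body (75 mm by 190 mm) begins 51 mm behind the grasp point.
Start: joints at [-78.868, 30.224, 82.088, -0, 67.689, -10.227], TCP at [0.228, -0.582, 0.223] pointing down, gripper open.
Joint ranges: [-176.69, 176.69], [-43.24, 126.21], [12.49, 139.97], [-82, 262], [0, 151.66], [-163.58, 163.58]. Speed limits (degrees/s): [159.86, 159.86, 180, 180, 180, 180].

### API

Orientations are given as a 3x3 rotation matrix whose columns are the frame's x, y, z axes.
In Python, from rig import bot gives the robot as it stands.
- The arm moves only by the tool carry_out, never from a script. Its arguments are lists of equal length, an entry for each row: "grip": the gripper's target within -1 to 1 (fully open at 1, half-way at 0, shut at -1); "slide": the shift along the tool's x, y, z in mm, a list of three; "twist": the turn, a rotation vector about the tool's x, y, z in rad, a list of three. In form: {"grip": [grip, ...], "slide": [[dx, dy, dz], ...], "twist": [[wx, wy, wz], ...]}. A call has 1 to 12 rows; each row shifts and turns the pose as measured when the row begins, along the tool's axes as they then stand; what a row does not reach is not made up. A row lasts 1/10 s, in which the tool goes at most 50 mm and 8.59 degrees, less where a joint would pass 70% of its speed; a pose out of reach is approached as far as the arm can. A call is refused whole if a number of a shift passes 50 or a number of a turn 0.15, either way. A call with a gripper value outside its range is refused whole. The fingers move at their own pace and stop on an object; the grip force is fixed at half the most. Time passes only in rows, so rows that do not move let the fingers close. It gives the time, the measured TCP pose, the force and the opening at its end, in the units of the state.
- bot.read_state(): the state, without advancing time (a new reading comes with each control period).
- bot.capture(name): name is "side" or "top" or "wrist"; returns a dict with "color" (384x512x3 uint8, red, green, blue), "depth" (384x512 float32, m along the optical axis (not along the pixel's ray), 0 where there is no reading), "fx", "fy", "cx", "cy" (pixels), "position" and "rotation" of the camera in the world; the wrist camera has in their place "T_tool_cam" (4x4, takes a point from camera to tool coordinates, whose origin is the TCP and whose axes are the flange's). Camera axes: x right, y up, looking along -z (the intrinsics and any distortion apply to the point x, -y, -z); pixel columns grow to the right and rows downward; lengths in m; the calibration is good to about 2 mm. A picture is of the moment at which its call begins: read the wrist's pose just before it.
- bot.hand_in(): hands the job in, once; it reports no verdict.
The state is a dict: "time_s": time; "joint_positions": joint angles; "qvel": joint speeds; "tau": joint torques, N m; "position": TCP position; "tcp_rot": TCP orientation; "force": force on the tool from outside, world axes, zero at the start; "moment": the same for the moment, N m; "opening": opening from 0.0 (shut) to 1.0 (fully open).
Only numpy, scipy, OpenCV 4.12 (cv2) and the standard library are available. Lean on these libraries where they do the work, as an engineer would, in place of code of your own. Each camera call takes 0.05 s, during which the arm holds its last target.

### The job

The collages have finished pressing: take the pile apart, standing the brass weight wholly on the cork mat and laying each panel, collage side up, in the dark wood tray frame of its own shape. Each panel must lie flat on its frame's floor, square to the frame and with a roughly even gap all round. Set everything down gently without dropping it, and leave the glue stick and the speckled bowl undisturbed where they stand.

Things in the scene. Friction and masses are not known exactly. Their poses are not given: they have to be found in the camera images.
- weight: Brass pressing weight: an upright cylinder 38 mm in diameter and 40 mm high with a small turned knob (24 mm wide) on top, 61 mm high overall, about 420 g. Origin: centre of its underside; z up along its axis. Starts standing on top of the pile, on the round panel.
- panel_round: Wooden art panel, pale wood with a cut-paper collage on its upper face, round, 58 mm in diameter, 26 mm deep, about 40 g. Origin: centre of its underside; z up out of the collage face. Starts under the weight and on the square panel; a ring of it shows round the weight.
- panel_square: Wooden art panel, pale wood with a cut-paper collage on its upper face, square, 64 x 64 mm, 26 mm deep, about 55 g. Origin: centre of its underside; z up out of the collage face, x and y along its sides. Starts under the round panel and on the long panel.
- panel_long: Wooden art panel, pale wood with a cut-paper collage on its upper face, oblong, 130 mm (along its x) x 66 mm (along its y), 26 mm deep, about 100 g. Origin: centre of its underside; z up out of the collage face, x along its length. Starts at the bottom of the pile, on a fixed plywood board (140 x 76 mm, 12 mm thick). The panels in the pile are turned and shifted a little against one another.
- frame_round: Shallow dark wood tray frame with a black floor, fixed on the table: round, 100 mm in diameter outside, 82 mm inside. Floor 6 mm thick, rim 15 mm above the table: a seated panel's underside is at 6 mm, its top at 32 mm. Gap round a centred panel 12 mm, too narrow for fingers: hold it by its top 12 mm. Origin: centre of underside; z up.
- frame_square: Shallow dark wood tray frame with a black floor, fixed on the table: square, 106 x 106 mm outside, 88 x 88 mm inside. Floor 6 mm thick, rim 15 mm above the table: a seated panel's underside is at 6 mm, its top at 32 mm. Gap round a centred panel 12 mm, too narrow for fingers: hold it by its top 12 mm. Origin: centre of underside; z up, x and y along its sides.
- frame_long: Shallow dark wood tray frame with a black floor, fixed on the table: oblong, outside 172 mm (along x) x 108 mm (along y), inside 154 x 90 mm. Floor 6 mm thick, rim 15 mm above the table: a seated panel's underside is at 6 mm, its top at 32 mm. Gap round a centred panel 12 mm, too narrow for fingers: hold it by its top 12 mm. Origin: centre of underside; z up, x along its length.
- cork_mat: Square cork mat, 100 x 100 mm, 6 mm thick, fixed on the table. Origin: centre of its underside; z up, x and y along its sides.
- glue_stick: Glue stick standing upright, loose and easily knocked over: orange foot, white body and cap, 26 mm in diameter, 88 mm high. Origin: centre of its foot, z up. A bystander, stays where it is.
- bowl: White speckled ceramic bowl, 128 mm across the rim, 60 mm high, loose. Origin: centre of its foot. A bystander, stays where it is. (Other small things - scissors, pencil, bone folder, eraser, sharpener, tape roll - are at most 20 mm high and lie clear of frames, mat and pile.)
Mind the look-alikes: they are no part of the job. Leave any orange or purple look-alike of the frame_round alone.

How it is judged (in metres and radians):
At the end, for the whole second after the job is handed in: Weight upright, wholly on the mat (within 32 mm of its centre each way). Each panel flat, collage up, on the floor of its own frame, within 10 mm of the centre; square panel turned under 0.14 rad from its frame, long one under 0.12. All tilted under 0.08 rad, released, at rest (x of weight in the frame of cork_mat between -0.032 and 0.032 m and y of weight in the frame of cork_mat between -0.032 and 0.032 m and z of weight in the frame of cork_mat between 0.003 and 0.01 m and horizontal distance between panel_round and frame_round below 0.01 m and z of panel_round in the frame of frame_round between 0.003 and 0.01 m and horizontal distance between panel_square and frame_square below 0.01 m and z of panel_square in the frame of frame_square between 0.003 and 0.01 m and horizontal distance between panel_long and frame_long below 0.01 m and z of panel_long in the frame of frame_long between 0.003 and 0.01 m and (angle between the x axis of panel_square and the x axis of frame_square, either way round below 0.14 rad or angle between the x axis of panel_square and the y axis of frame_square, either way round below 0.14 rad) and angle between the x axis of panel_long and the x axis of frame_long, either way round below 0.12 rad and angle between each of weight, panel_round, panel_square, panel_long's own z axis and vertical below 0.08 rad and linear speed of each of weight, panel_round, panel_square, panel_long below 0.02 m/s and angular speed of each of weight, panel_round, panel_square, panel_long below 0.2 rad/s); the robot touches nothing.
It fails at once if the weight or a panel is dropped (moves faster than 0.7 m/s while the fingers do not touch it) ((linear speed of weight above 0.7 m/s and contact force between weight and the fingers below 0.05 N) or (linear speed of panel_round above 0.7 m/s and contact force between panel_round and the fingers below 0.05 N) or (linear speed of panel_square above 0.7 m/s and contact force between panel_square and the fingers below 0.05 N) or (linear speed of panel_long above 0.7 m/s and contact force between panel_long and the fingers below 0.05 N)).
It fails at once if the glue stick is knocked over or pushed more than 30 mm (distance of glue_stick from where it was at the start of the episode above 0.03 m or angle between glue_stick's own z axis and vertical above 0.5 rad).
It fails at once if the bowl is pushed more than 30 mm (distance of bowl from where it was at the start of the episode above 0.03 m).
It also fails if it takes over 125 s, if anything falls off the work surface, if the arm or the gripper's body presses on something with over 40 N, if the wrist force passes 120 N, or if a joint passes its speed limit or range.

## Working session

There is one attempt and no reset: what is moved stays moved. The work goes in short steps, Python scripts to look and compute and a tool call to move; the robot and the scene stay as the last step left them, time stands still between calls to the robot, and variables do not carry over. Pictures are saved under pics/ and viewed, and the job is handed in when it is done.

Besides the shell and the picture viewer there is one more tool, called after "Call:" as name(argument=value, ...), one argument or row to a line, values as JSON. carry_out: Moves the arm, as the interface text tells. Its arguments: {"type":"object","properties":{"grip":{"type":"array"},"slide":{"type":"array"},"twist":{"type":"array"}},"required":["grip","slide","twist"]}

```bash
ls; mkdir -p pics; python3 - <<'E'
from rig import bot
import cv2,numpy as np
print(bot.read_state())
for n in("side","top","wrist"):
    c=bot.capture(n)
    cv2.imwrite(f"pics/{n}0.png",cv2.resize(c["color"][:,:,::-1],(800,600)))
    print(n,{k:v for k,v in c.items() if k not in("color","depth")})
    np.savez(f"{n}0.npz",**c)
E
```

```text
pics
{'time_s': 0.0, 'joint_positions': array([-7.88693549e+01,  3.02784995e+01,  8.21567664e+01,  3.92660917e-04,
        6.76883980e+01, -1.02274842e+01]), 'qvel': array([ 0.02954727, -0.00577712,  0.0874451 , -0.00348101,  0.01065121,
       -0.01321896]), 'tau': array([-1.41840574e-03, -4.40051472e+01, -1.76592010e+01,  6.31602807e-02,
        5.82238950e-02, -1.57054860e-04]), 'position': array([ 0.22750647, -0.58133591,  0.22157452]), 'tcp_rot': array([[ 9.31323243e-01,  3.64193423e-01, -4.10439561e-04],
       [ 3.64193446e-01, -9.31320914e-01,  2.11896376e-03],
       [ 3.89461719e-04, -2.12291960e-03, -9.99997671e-01]]), 'force': array([ 0.2229273 ,  0.10622241, -0.48415348]), 'moment': array([0.01766154, 0.00816228, 0.03625956]), 'opening': 1.0007967311938928}
side {'fx': 370.2326332462039, 'fy': 370.2326332462039, 'cx': 257.20360651448755, 'cy': 188.0392374354273, 'position': array([0.06980142, 0.43750439, 0.76265108]), 'rotation': array([[-0.73726558,  0.52068182, -0.43049959],
       [-0.67538977, -0.55201601,  0.48900612],
       [ 0.01697393,  0.6512824 ,  0.75864558]])}
top {'fx': 423.8563876582244, 'fy': 423.8563876582244, 'cx': 259.82191627686456, 'cy': 189.41025825208436, 'position': array([0.24529681, 0.01248603, 1.34157115]), 'rotation': array([[ 0.01871309,  0.98301915, -0.18254633],
       [-0.9997964 ,  0.01977653,  0.00400684],
       [ 0.00754894,  0.18243418,  0.98318909]])}
wrist {'fx': 345.4607430175364, 'fy': 345.4607430175364, 'cx': 255.0408143830799, 'cy': 194.13289195277014, 'T_tool_cam': array([[ 7.12025369e-04,  9.70180179e-01,  2.42383813e-01,
         6.49722359e-02],
       [ 9.99999710e-01, -7.56676761e-04,  9.11266855e-05,
        -2.71601869e-04],
       [ 2.71815503e-04,  2.42383678e-01, -9.70180436e-01,
        -1.61352333e-01],
       [ 0.00000000e+00,  0.00000000e+00,  0.00000000e+00,
         1.00000000e+00]])}
```

View pics/top0.png

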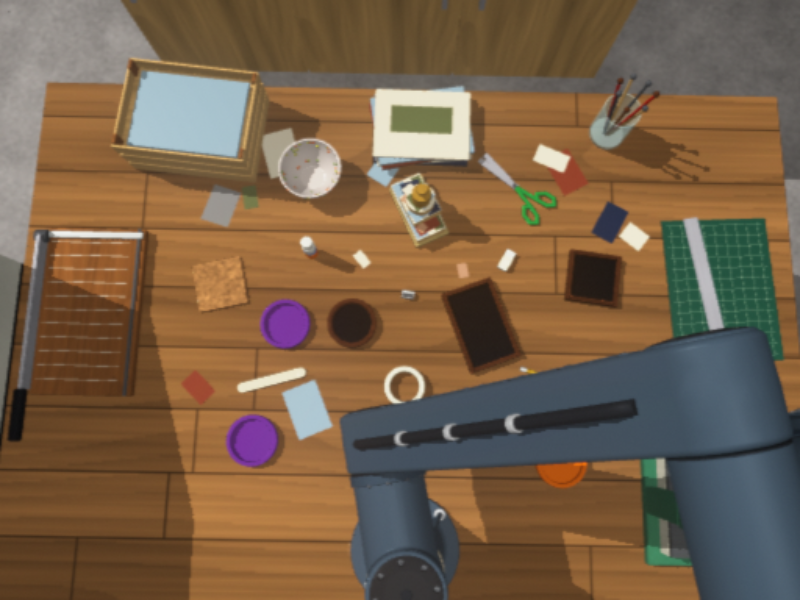

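View pics/side0.png

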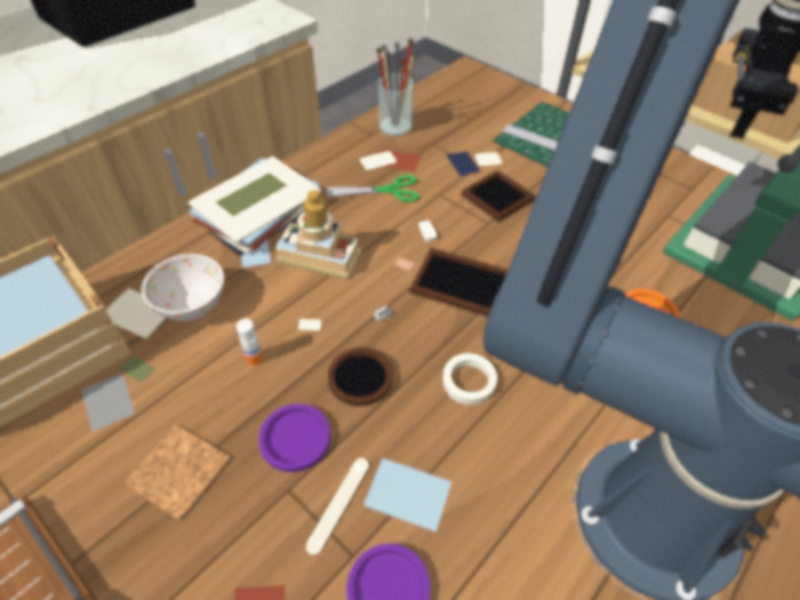

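View pics/wrist0.png

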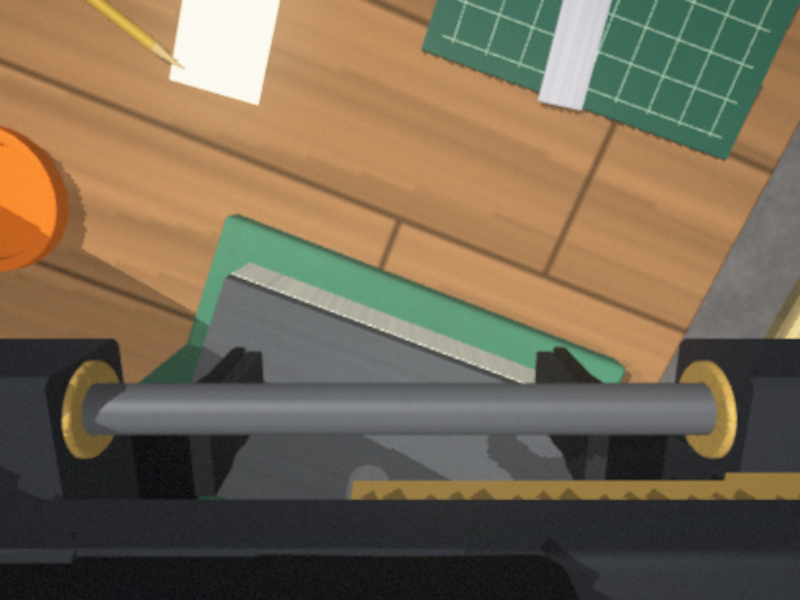

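```bash
cat > h.py <<'E'
import numpy as np,cv2
from rig import bot
def cap(n):
    s=bot.read_state(); c=bot.capture(n)
    if n=="wrist":
        T=np.eye(4);T[:3,:3]=s["tcp_rot"];T[:3,3]=s["position"];T=T@c["T_tool_cam"]
        c["position"]=T[:3,3];c["rotation"]=T[:3,:3]
    return c
def cloud(c):
    d=c["depth"];v,u=np.mgrid[:d.shape[0],:d.shape[1]]
    P=np.stack([(u-c["cx"])/c["fx"]*d,-(v-c["cy"])/c["fy"]*d,-d],-1)
    return P@c["rotation"].T+c["position"]
def onplane(c,uv,z):
    uv=np.atleast_2d(np.asarray(uv,float))
    r=np.stack([(uv[:,0]-c["cx"])/c["fx"],-(uv[:,1]-c["cy"])/c["fy"],-np.ones(len(uv))],-1)@c["rotation"].T
    return c["position"]+r*((z-c["position"][2])/r[:,2])[:,None]
def proj(c,P):
    q=(np.atleast_2d(P)-c["position"])@c["rotation"]
    return np.stack([c["cx"]+c["fx"]*q[:,0]/-q[:,2],c["cy"]-c["fy"]*q[:,1]/-q[:,2]],-1)
def ortho(c,x0,x1,y0,y1,z,res=0.001):
    # rectified view on plane z: rows = x from x1 down, cols = y from y1 to y0
    X,Y=np.meshgrid(np.arange(x1,x0,-res),np.arange(y1,y0,-res),indexing="ij")
    uv=proj(c,np.stack([X,Y,np.full_like(X,z)],-1).reshape(-1,3)).astype(np.float32).reshape(X.shape+(2,))
    return cv2.remap(c["color"],uv[...,0],uv[...,1],cv2.INTER_LINEAR)
E
python3 - <<'E'
from h import *
for n in("top","side"):
    c=dict(np.load(n+"0.npz")); P=cloud(c)
    print(n,"table z",[P[int(v*.64),int(u*.64)].round(3) for u,v in ([(418,208),(420,192),(352,323),(482,325),(593,277),(220,284),(308,243),(309,168),(350,420)] if n=="top" else [(315,210),(360,375),(180,470),(250,340),(320,340),(455,280),(497,195)])])
c=dict(np.load("top0.npz"))
cv2.imwrite("pics/ortho0.png",ortho(c,0.3,0.75,-0.35,0.42,0.01)[:,:,::-1])
E
```

```text
top table z [array([ 0.653, -0.011,  0.094]), array([ 0.669, -0.013,  0.15 ]), array([0.438, 0.117, 0.004]), array([ 0.437, -0.148,  0.004]), array([ 0.541, -0.377,  0.007]), array([0.513, 0.393, 0.004]), array([0.581, 0.201, 0.087]), array([0.766, 0.22 , 0.008]), array([0.244, 0.089, 0.326])]
side table z [array([ 0.658, -0.007,  0.129]), array([0.436, 0.115, 0.004]), array([0.508, 0.388, 0.005]), array([0.568, 0.208, 0.067]), array([ 0.537,  0.109, -0.003]), array([ 0.453, -0.137,  0.007]), array([ 0.541, -0.383,  0.004])]
```

View pics/ortho0.png

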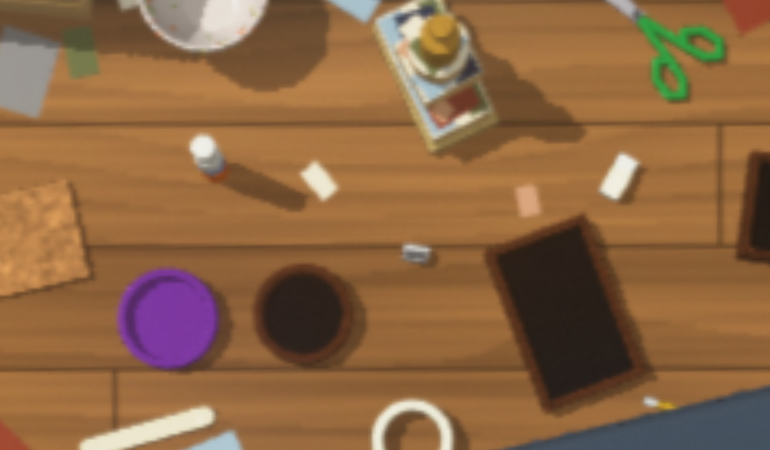

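```bash
cat >> h.py <<'E'
def fitdark(c,ctr,r,z=0.015,thr=85,cork=False):
    res=0.0005
    img=ortho(c,ctr[0]-r,ctr[0]+r,ctr[1]-r,ctr[1]+r,z,res)
    g=img.max(2)
    if cork:
        h=cv2.cvtColor(img,cv2.COLOR_RGB2HSV); m=((h[...,2]>150)).astype(np.uint8)
    else: m=((img[...,0]<thr)).astype(np.uint8)
    m=cv2.morphologyEx(m,cv2.MORPH_OPEN,np.ones((7,7)))
    cs,_=cv2.findContours(m,cv2.RETR_EXTERNAL,cv2.CHAIN_APPROX_NONE)
    k=max(cs,key=cv2.contourArea); (a,b),(w,h),ang=cv2.minAreaRect(k)
    M=cv2.moments(k); mc=(M['m10']/M['m00'],M['m01']/M['m00'])
    box=cv2.boxPoints(((a,b),(w,h),ang)); e=max((box[1]-box[0],box[2]-box[1]),key=lambda q:np.hypot(*q))
    yaw=np.degrees(np.arctan2(-e[0],-e[1]))%180
    W=lambda p:np.array([ctr[0]+r-p[1]*res,ctr[1]+r-p[0]*res])
    v=img.copy();cv2.drawContours(v,[k],-1,(0,255,0),1)
    return dict(rect=W((a,b)).round(4),mom=W(mc).round(4),size=(round(w*res,4),round(h*res,4)),yaw=round(yaw,2)),v
E
python3 - <<'E'
from h import *
vs=[]
for n in("top","side"):
    c=dict(np.load(n+"0.npz"))
    for nm,ctr,r in(("round",(.438,.117),.065),("long",(.437,-.148),.12),("square",(.541,-.377),.09)):
        for thr in (60,100):
            f,v=fitdark(c,ctr,r,.015 if thr==100 else .006,thr); print(n,nm,thr,f)
        if n=="top":vs.append(cv2.resize(v,(260,260)))
cv2.imwrite("pics/fit0.png",np.hstack(vs)[:,:,::-1])
E
```

```text
top round 60 {'rect': array([0.4372, 0.1179]), 'mom': array([0.4373, 0.1181]), 'size': (0.0785, 0.0784), 'yaw': np.float32(49.09)}
top round 100 {'rect': array([0.433 , 0.1133]), 'mom': array([0.4328, 0.1129]), 'size': (0.1047, 0.0978), 'yaw': np.float32(65.56)}
top long 60 {'rect': array([ 0.4385, -0.1452]), 'mom': array([ 0.4381, -0.1449]), 'size': (0.155, 0.0904), 'yaw': np.float32(20.7)}
top long 100 {'rect': array([ 0.4356, -0.1473]), 'mom': array([ 0.4343, -0.1472]), 'size': (0.179, 0.119), 'yaw': np.float32(21.04)}
top square 60 {'rect': array([ 0.5416, -0.3786]), 'mom': array([ 0.5416, -0.3788]), 'size': (0.0887, 0.0912), 'yaw': np.float32(172.78)}
top square 100 {'rect': array([ 0.5355, -0.3792]), 'mom': array([ 0.5352, -0.3774]), 'size': (0.1174, 0.111), 'yaw': np.float32(81.92)}
side round 60 {'rect': array([0.437 , 0.1155]), 'mom': array([0.4368, 0.1154]), 'size': (0.078, 0.075), 'yaw': np.float32(0.0)}
side round 100 {'rect': array([0.4288, 0.119 ]), 'mom': array([0.4279, 0.1192]), 'size': (0.0932, 0.0993), 'yaw': np.float32(146.31)}
side long 60 {'rect': array([ 0.4451, -0.1465]), 'mom': array([ 0.4459, -0.1464]), 'size': (0.1383, 0.0839), 'yaw': np.float32(20.92)}
side long 100 {'rect': array([ 0.421 , -0.1588]), 'mom': array([ 0.401, -0.157]), 'size': (0.207, 0.2175), 'yaw': np.float32(90.0)}
side square 60 {'rect': array([ 0.5416, -0.3837]), 'mom': array([ 0.5416, -0.3835]), 'size': (0.0807, 0.0873), 'yaw': np.float32(172.37)}
side square 100 {'rect': array([ 0.5162, -0.3937]), 'mom': array([ 0.5206, -0.378 ]), 'size': (0.1606, 0.1327), 'yaw': np.float32(82.87)}
```

View pics/fit0.png

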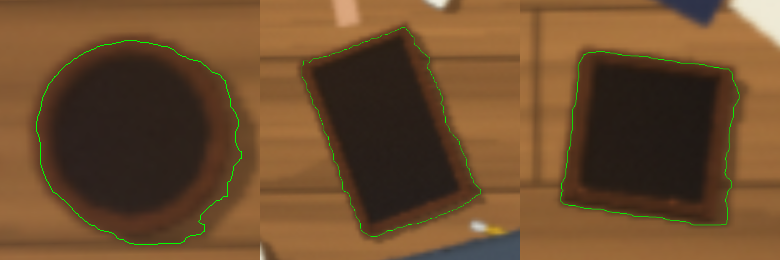

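```bash
cat >> h.py <<'E'
def plan(x,y,z,yaw=None,n=None,step=40):
    """rows (tool axes, mm / rad) to reach TCP x,y,z, tool x-axis heading yaw deg, tool pointing down"""
    s=bot.read_state();R=s["tcp_rot"];p=s["position"]
    from scipy.spatial.transform import Rotation as Ro
    y0=np.degrees(np.arctan2(R[1,0],R[0,0])); yaw=y0 if yaw is None else yaw
    dy=(yaw-y0+180)%360-180
    d=np.array([x,y,z])-p
    n=n or max(1,int(np.ceil(max(np.linalg.norm(d)*1000/step,abs(dy)/6))))
    G=lambda a:np.array([[np.cos(a),np.sin(a),0],[np.sin(a),-np.cos(a),0],[0,0,-1]])
    rv=Ro.from_matrix(R.T@G(np.radians(y0))).as_rotvec()  # tilt fix
    print("at",p.round(4),"yaw",round(y0,2),"tilt fix",rv.round(4),"q",s["joint_positions"].round(0),"t",round(s["time_s"],2),"op",round(s["opening"],3),"F",s["force"].round(1))
    print("n",n,"twist z/row",round(-np.radians(dy)/n,4))
    for i in range(n):
        print([float(round(q,1)) for q in G(np.radians(y0+dy*i/n)).T@d*1000/n],end=", ")
    print()
E
python3 -c "
from h import *
plan(.42,-.13,.38,0)"
```

```text
at [ 0.2275 -0.5815  0.2218] yaw 21.36 tilt fix [-0.0016 -0.0003  0.    ] q [-79.  30.  82.  -0.  68. -10.] t 0.15 op 0.997 F [ 1.  -0.5  0.4]
n 13 twist z/row 0.0287
[26.4, -27.0, -12.2], [25.7, -27.7, -12.2], [24.8, -28.4, -12.2], [24.0, -29.1, -12.2], [23.2, -29.8, -12.2], [22.3, -30.5, -12.2], [21.4, -31.1, -12.2], [20.5, -31.7, -12.2], [19.6, -32.3, -12.2], [18.7, -32.8, -12.2], [17.7, -33.3, -12.2], [16.8, -33.8, -12.2], [15.8, -34.3, -12.2],
```

Call:
carry_out(
  grip=[1,1,1,1,1,1,1,1,1,1,1,1],
  slide=[
    [27,-28,-13],
    [27,-29,-13],
    [26,-30,-13],
    [25,-31,-13],
    [24,-32,-13],
    [23,-33,-13],
    [22,-33,-13],
    [21,-34,-13],
    [20,-35,-13],
    [19,-35,-13],
    [18,-36,-13],
    [17,-36,-13],
  ],
  twist=[
    [0,0,0.031],
    [0,0,0.031],
    [0,0,0.031],
    [0,0,0.031],
    [0,0,0.031],
    [0,0,0.031],
    [0,0,0.031],
    [0,0,0.031],
    [0,0,0.031],
    [0,0,0.031],
    [0,0,0.031],
    [0,0,0.031],
  ],
)

```text
time_s: 1.35
position: [0.4201, -0.1298, 0.3795]
tcp_rot: [[1.0, -0.026, -0.003], [-0.026, -1.0, 0.009], [-0.003, -0.009, -1.0]]
force: [1.3, -1.0, -0.0]
opening: 0.993
```

```bash
python3 - <<'E'
from h import *
plan(.42,-.13,.38,0)
c=cap("wrist");np.savez("wrist1.npz",**c)
cv2.imwrite("pics/wrist1.png",cv2.resize(c["color"][:,:,::-1],(800,600)))
E
```

```text
at [ 0.4201 -0.1298  0.3795] yaw -1.5 tilt fix [-0.009   0.0034 -0.    ] q [-32.   6.  93.   0.  81.  59.] t 1.35 op 0.993 F [ 1.3 -1.  -0. ]
n 1 twist z/row -0.0262
[-0.1, 0.2, -0.5],
```

View pics/wrist1.png

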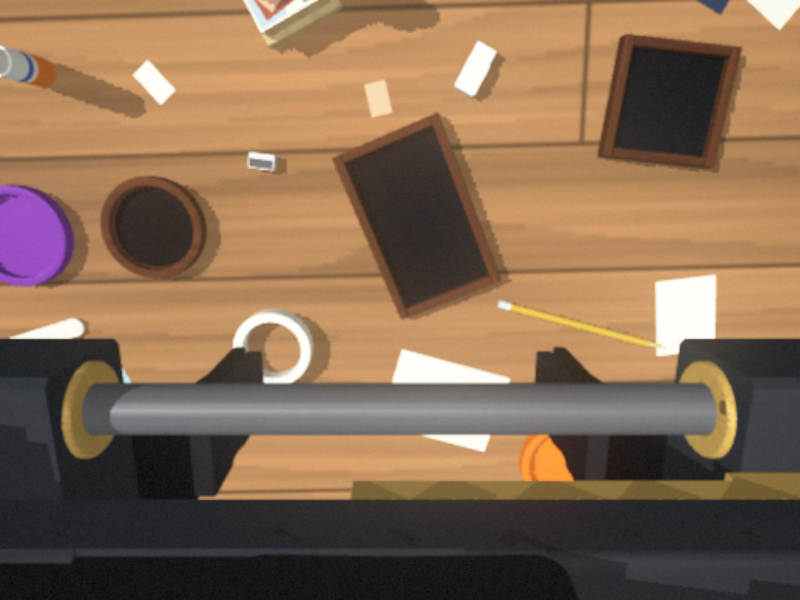

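All three dark frames are visible: round at (153,227), long at (417,215) and square at (670,102). The purple (25,235) and orange (545,455) rounds are look-alikes. Only (153,227) is dark wood with a black floor.

```bash
python3 - <<'E'
from h import *
c=dict(np.load("wrist1.npz"));P=cloud(c)
vs=[]
for nm,ctr,r in(("round",(.438,.117),.065),("long",(.437,-.148),.12),("square",(.541,-.377),.08)):
    for thr,z in((60,.006),(60,.015),(100,.015)):
        f,v=fitdark(c,ctr,r,z,thr); print(nm,thr,z,f)
        if z==.015: vs.append(cv2.resize(v,(260,260)))
    uv=proj(c,[[*ctr,.006]])[0].astype(int); print(P[uv[1],uv[0]])
cv2.imwrite("pics/fit1.png",np.vstack([np.hstack(vs[::2]),np.hstack(vs[1::2])])[:,:,::-1])
E
```

```text
round 60 0.006 {'rect': array([0.4304, 0.1179]), 'mom': array([0.4314, 0.1176]), 'size': (0.0762, 0.0693), 'yaw': np.float32(64.03)}
round 60 0.015 {'rect': array([0.4315, 0.1136]), 'mom': array([0.4322, 0.1133]), 'size': (0.075, 0.0681), 'yaw': np.float32(65.22)}
round 100 0.015 {'rect': array([0.4338, 0.115 ]), 'mom': array([0.4339, 0.1151]), 'size': (0.0815, 0.083), 'yaw': np.float32(90.0)}
[0.43869002 0.11790689 0.00423192]
long 60 0.006 {'rect': array([ 0.4265, -0.1485]), 'mom': array([ 0.4245, -0.1479]), 'size': (0.127, 0.0888), 'yaw': np.float32(20.7)}
long 60 0.015 {'rect': array([ 0.4275, -0.1482]), 'mom': array([ 0.4255, -0.1475]), 'size': (0.1242, 0.0874), 'yaw': np.float32(20.7)}
long 100 0.015 {'rect': array([ 0.4351, -0.1455]), 'mom': array([ 0.435 , -0.1454]), 'size': (0.1542, 0.0915), 'yaw': np.float32(20.85)}
[ 0.43832276 -0.14690328  0.00481397]
square 60 0.006 {'rect': array([ 0.5378, -0.3803]), 'mom': array([ 0.5378, -0.3801]), 'size': (0.086, 0.0888), 'yaw': np.float32(172.32)}
square 60 0.015 {'rect': array([ 0.537 , -0.3759]), 'mom': array([ 0.5369, -0.376 ]), 'size': (0.0842, 0.0875), 'yaw': np.float32(172.28)}
square 100 0.015 {'rect': array([ 0.5394, -0.3776]), 'mom': array([ 0.539 , -0.3774]), 'size': (0.09, 0.0973), 'yaw': np.float32(172.87)}
[ 0.54203606 -0.37652622  0.0050516 ]
```

View pics/fit1.png

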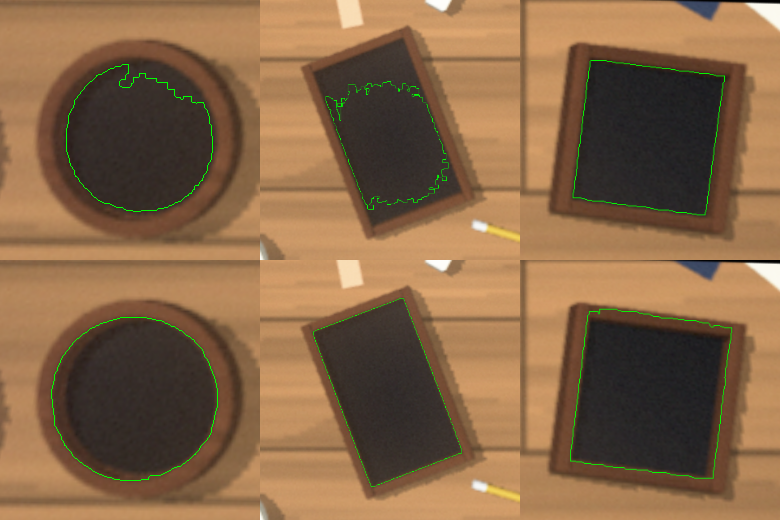

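```bash
python3 -c "
from h import *
plan(.585,-.01,.32,0)"
```

```text
at [ 0.4229 -0.1248  0.3819] yaw -1.26 tilt fix [-0.0128 -0.0029  0.    ] q [-32.   6.  93.   1.  82.  60.] t 1.4 op 1.0 F [0.6 2.4 1.4]
n 6 twist z/row -0.0037
[26.6, -19.7, 10.3], [26.7, -19.6, 10.3], [26.7, -19.5, 10.3], [26.8, -19.4, 10.3], [26.9, -19.3, 10.3], [27.0, -19.2, 10.3],
```

Call:
carry_out(
  grip=[1,1,1,1,1,1,1,1],
  slide=[
    [27,-20,10],
    [27,-20,10],
    [27,-19,10],
    [27,-19,10],
    [27,-19,10],
    [27,-19,10],
    [0,0,0],
    [0,0,0],
  ],
  twist=[
    [-0.013,-0.003,-0.004],
    [0,0,-0.004],
    [0,0,-0.004],
    [0,0,-0.004],
    [0,0,-0.004],
    [0,0,-0.004],
    [0,0,0],
    [0,0,0],
  ],
)

```text
time_s: 2.2
position: [0.5916, -0.0036, 0.3191]
tcp_rot: [[1.0, 0.01, -0.0], [0.01, -1.0, -0.004], [-0.0, 0.004, -1.0]]
force: [0.4, -0.6, -0.4]
opening: 1.004
```

```bash
python3 - <<'E'
from h import *
plan(.585,-.01,.32,0)
c=cap("wrist");np.savez("wrist2.npz",**c)
plan(.585,-.01,.32,0)
cv2.imwrite("pics/wrist2.png",cv2.resize(c["color"][:,:,::-1],(800,600)))
E
```

```text
at [ 0.5916 -0.0036  0.3191] yaw 0.58 tilt fix [0.0044 0.     0.    ] q [-11.  22.  80.  -0.  78.  78.] t 2.2 op 1.004 F [ 0.4 -0.6 -0.4]
n 1 twist z/row 0.01
[-6.6, 6.3, -0.9], 
at [ 0.5914 -0.0037  0.3191] yaw 0.54 tilt fix [ 0.004  -0.0001 -0.    ] q [-11.  22.  80.  -0.  78.  78.] t 2.25 op 0.998 F [0.6 0.2 0.5]
n 1 twist z/row 0.0094
[-6.4, 6.2, -0.9],
```

View pics/wrist2.png

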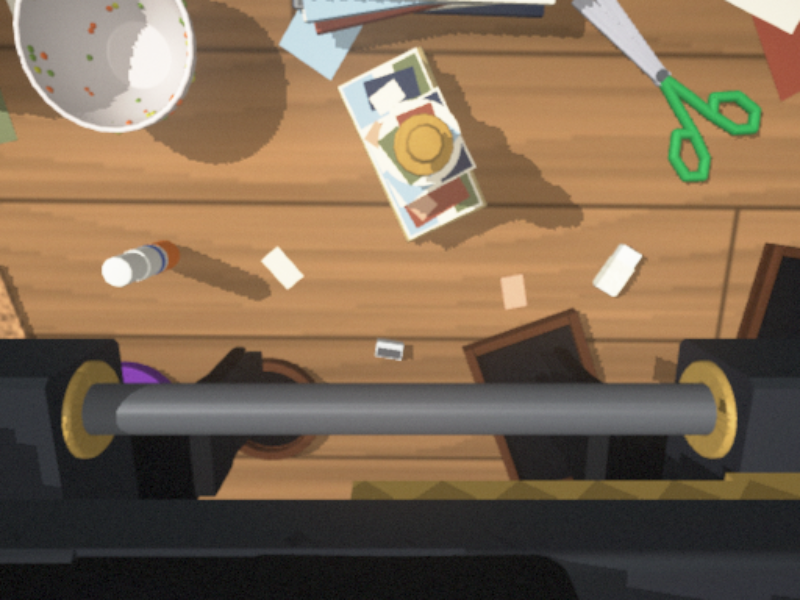

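```bash
python3 - <<'E'
from h import *
for n,f in(("wrist","wrist2"),("top","top0"),("side","side0")):
    c=dict(np.load(f+".npz"));P=cloud(c)
    near=(abs(P[...,0]-.66)<.09)&(abs(P[...,1]+.01)<.09)
    for a,b in((.142,.16),(.118,.142),(.083,.1),(.055,.075),(.028,.05)):
        q=P[near&(P[...,2]>a)&(P[...,2]<b)]
        if len(q)>10: print(n,a,len(q),"med",np.median(q,0).round(4),"mid",((q.max(0)+q.min(0))/2).round(4),"ext",(q.max(0)-q.min(0)).round(4))
c=dict(np.load("wrist2.npz"))
o=ortho(c,.56,.76,-.11,.09,.09,.0005)
cv2.imwrite("pics/pile2.png",cv2.resize(o,(600,600))[:,:,::-1])
o=ortho(c,.56,.76,-.11,.09,.13,.0005)
cv2.imwrite("pics/pile2b.png",cv2.resize(o,(600,600))[:,:,::-1])
E
```

```text
wrist 0.142 493 med [ 0.6708 -0.0191  0.1491] mid [ 0.6714 -0.0195  0.1473] ext [0.0225 0.0226 0.0101]
wrist 0.118 695 med [ 0.6699 -0.0179  0.1291] mid [ 0.671  -0.0193  0.1284] ext [0.0369 0.0373 0.0076]
wrist 0.083 1111 med [ 0.6783 -0.0128  0.0892] mid [ 0.6739 -0.0185  0.092 ] ext [0.0566 0.0577 0.0102]
wrist 0.055 877 med [ 0.6579 -0.0149  0.063 ] mid [ 0.6712 -0.0188  0.0627] ext [0.0854 0.0854 0.0054]
wrist 0.028 2921 med [ 0.6995 -0.0105  0.0371] mid [ 0.6728 -0.0152  0.0372] ext [0.1451 0.1149 0.006 ]
top 0.142 45 med [ 0.6715 -0.0157  0.151 ] mid [ 0.6726 -0.0171  0.1497] ext [0.0203 0.021  0.0138]
top 0.118 86 med [ 0.6659 -0.0148  0.1299] mid [ 0.673  -0.0162  0.1304] ext [0.0381 0.0362 0.0207]
top 0.083 114 med [ 0.6636 -0.0114  0.0906] mid [ 0.6753 -0.0143  0.0919] ext [0.056  0.0559 0.0161]
top 0.055 156 med [ 0.6545 -0.0123  0.0643] mid [ 0.6708 -0.0163  0.065 ] ext [0.0813 0.0852 0.0198]
top 0.028 413 med [ 0.6479 -0.0113  0.0387] mid [ 0.6761 -0.0121  0.0389] ext [0.1435 0.1105 0.0217]
side 0.142 54 med [ 0.667  -0.0158  0.1485] mid [ 0.6686 -0.0173  0.147 ] ext [0.02   0.0208 0.0094]
side 0.118 131 med [ 0.6625 -0.0107  0.1288] mid [ 0.6691 -0.0172  0.1293] ext [0.0391 0.0369 0.0224]
side 0.083 166 med [ 0.6594 -0.0044  0.0897] mid [ 0.6718 -0.0164  0.092 ] ext [0.056  0.0577 0.0158]
side 0.055 236 med [ 0.6516 -0.0019  0.0632] mid [ 0.6607 -0.0177  0.0648] ext [0.0692 0.085  0.0196]
side 0.028 569 med [ 0.6489 -0.0024  0.0372] mid [ 0.6718 -0.0134  0.039 ] ext [0.1419 0.1123 0.0218]
```

View pics/pile2.png

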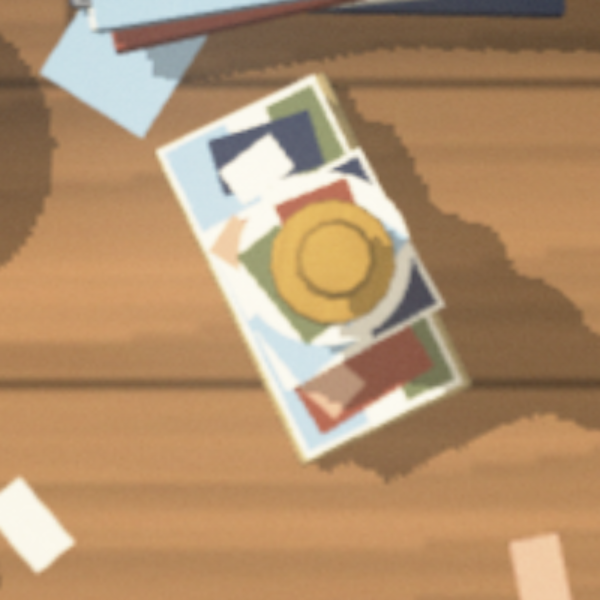

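```bash
python3 -c "
from h import *
plan(.6710,-.0185,.185,0)"
```

```text
at [ 0.5914 -0.0037  0.3191] yaw 0.54 tilt fix [ 0.004  -0.0001 -0.    ] q [-11.  22.  80.  -0.  78.  78.] t 2.25 op 0.998 F [0.6 0.2 0.5]
n 4 twist z/row 0.0024
[19.9, 3.9, 33.5], [19.9, 3.8, 33.5], [19.9, 3.8, 33.5], [19.9, 3.7, 33.5],
```

Call:
carry_out(
  grip=[1,1,1,1,1,1,1],
  slide=[
    [20,4,27],
    [20,4,27],
    [20,4,27],
    [20,3,27],
    [0,0,13],
    [0,0,13],
    [0,0,0],
  ],
  twist=[
    [0.004,0,0.002],
    [0,0,0.002],
    [0,0,0.002],
    [0,0,0.002],
    [0,0,0],
    [0,0,0],
    [0,0,0],
  ],
)

```text
time_s: 2.95
position: [0.67, -0.026, 0.1876]
tcp_rot: [[1.0, -0.006, 0.005], [-0.006, -1.0, -0.003], [0.006, 0.003, -1.0]]
force: [0.7, -0.5, 0.2]
opening: 0.999
```

```bash
python3 -c "
from h import *
plan(.6710,-.0185,.098,0,step=20)"
```

```text
at [ 0.67   -0.026   0.1876] yaw -0.34 tilt fix [ 0.0029 -0.0055 -0.    ] q [-12.  36.  77.  -0.  67.  79.] t 2.95 op 0.999 F [ 0.7 -0.5  0.2]
n 5 twist z/row -0.0012
[0.2, -1.5, 17.9], [0.2, -1.5, 17.9], [0.2, -1.5, 17.9], [0.2, -1.5, 17.9], [0.2, -1.5, 17.9],
```

Call:
carry_out(
  grip=[1,1,1,1,1,1,1],
  slide=[
    [0,-4,15],
    [0,-3,20],
    [0,-1,20],
    [0,0,18],
    [0,0,10],
    [0,0,3],
    [0,0,0],
  ],
  twist=[
    [0.003,-0.005,-0.005],
    [0,0,0],
    [0,0,0],
    [0,0,0],
    [0,0,0],
    [0,0,0],
    [0,0,0],
  ],
)

```text
time_s: 3.65
position: [0.6704, -0.0166, 0.1047]
tcp_rot: [[1.0, 0.001, 0.01], [0.001, -1.0, -0.001], [0.01, 0.001, -1.0]]
force: [0.2, 0.4, 1.3]
opening: 0.999
```

```bash
python3 -c "
from h import *
plan(.6710,-.0185,.098,0,step=20)"
```

```text
at [ 0.6704 -0.0166  0.1047] yaw 0.06 tilt fix [ 0.0008 -0.0096 -0.    ] q [-11.  41.  81.   0.  57.  79.] t 3.65 op 0.999 F [0.2 0.4 1.3]
n 1 twist z/row 0.001
[0.6, 1.9, 6.7],
```

Call:
carry_out(
  grip=[1,1,-1,-1,-1,-1,-1,-1],
  slide=[
    [0,2,6],
    [0,0,0],
    [0,0,0],
    [0,0,0],
    [0,0,0],
    [0,0,0],
    [0,0,0],
    [0,0,0],
  ],
  twist=[
    [0.001,-0.01,0],
    [0,0,0],
    [0,0,0],
    [0,0,0],
    [0,0,0],
    [0,0,0],
    [0,0,0],
    [0,0,0],
  ],
)

```text
time_s: 4.45
position: [0.6729, -0.0193, 0.102]
tcp_rot: [[1.0, 0.001, 0.006], [0.001, -1.0, -0.001], [0.006, 0.001, -1.0]]
force: [-0.3, 0.2, 0.3]
opening: 0.539
```

```bash
python3 -c "
from h import *
plan(.67,-.0185,.26,0)"
```

```text
at [ 0.6729 -0.0193  0.102 ] yaw 0.05 tilt fix [ 0.001  -0.0056 -0.    ] q [-11.  42.  80.   0.  57.  79.] t 4.45 op 0.539 F [-0.3  0.2  0.3]
n 4 twist z/row 0.0002
[-0.7, -0.2, -39.5], [-0.7, -0.2, -39.5], [-0.7, -0.2, -39.5], [-0.7, -0.2, -39.5],
```

Call:
carry_out(
  grip=[-1,-1,-1,-1,-1],
  slide=[
    [0,0,0],
    [0,0,0],
    [0,0,0],
    [0,0,0],
    [0,0,0],
  ],
  twist=[
    [0,0,0],
    [0,0,0],
    [0,0,0],
    [0,0,0],
    [0,0,0],
  ],
)

```text
time_s: 4.95
position: [0.673, -0.0191, 0.1021]
tcp_rot: [[1.0, 0.001, 0.006], [0.001, -1.0, -0.001], [0.006, 0.001, -1.0]]
force: [-1.1, 0.1, 0.4]
opening: 0.431
```

```bash
python3 -c "
from h import *
plan(.67,-.0185,.26,0)"
```

```text
at [ 0.673  -0.0191  0.1021] yaw 0.05 tilt fix [ 0.0009 -0.0057 -0.    ] q [-11.  42.  80.   0.  57.  79.] t 4.95 op 0.431 F [-1.1  0.1  0.4]
n 4 twist z/row 0.0002
[-0.7, -0.1, -39.5], [-0.7, -0.1, -39.5], [-0.7, -0.1, -39.5], [-0.7, -0.1, -39.5],
```

Call:
carry_out(
  grip=[-1,-1,-1,-1,-1,-1,-1,-1],
  slide=[
    [0,0,-5],
    [0,0,-15],
    [0,0,-25],
    [0,0,-30],
    [0,0,-30],
    [0,0,-15],
    [0,0,0],
    [0,0,0],
  ],
  twist=[
    [0,0,0],
    [0,0,0],
    [0,0,0],
    [0,0,0],
    [0,0,0],
    [0,0,0],
    [0,0,0],
    [0,0,0],
  ],
)

```text
time_s: 5.75
position: [0.6688, -0.0186, 0.2267]
tcp_rot: [[1.0, 0.001, -0.004], [0.001, -1.0, 0.0], [-0.004, -0.0, -1.0]]
force: [0.4, 0.2, -3.2]
opening: 0.432
```

```bash
python3 - <<'E'
from h import *
c=dict(np.load("top0.npz"))
f,v=fitdark(c,(.51,.39),.08,.006,cork=True);print(f)
cv2.imwrite("pics/cork.png",v[:,:,::-1])
c=dict(np.load("side0.npz"))
o=ortho(c,.43,.59,.31,.47,.006,.0005)
cv2.imwrite("pics/corks.png",np.hstack([v,o])[:,:,::-1])
plan(.508,.39,.24,0)
E
```

```text
{'rect': array([0.522, 0.39 ]), 'mom': array([0.5328, 0.3922]), 'size': (0.136, 0.16), 'yaw': np.float32(90.0)}
at [ 0.6688 -0.0186  0.2267] yaw 0.06 tilt fix [-0.0005  0.0037 -0.    ] q [-11.  34.  75.  -0.  72.  79.] t 5.75 op 0.432 F [ 0.4  0.2 -3.2]
n 11 twist z/row 0.0001
[-14.6, -37.2, -1.2], [-14.6, -37.2, -1.2], [-14.6, -37.2, -1.2], [-14.6, -37.2, -1.2], [-14.6, -37.2, -1.2], [-14.6, -37.2, -1.2], [-14.6, -37.2, -1.2], [-14.6, -37.1, -1.2], [-14.6, -37.1, -1.2], [-14.6, -37.1, -1.2], [-14.6, -37.1, -1.2],
```

View pics/corks.png

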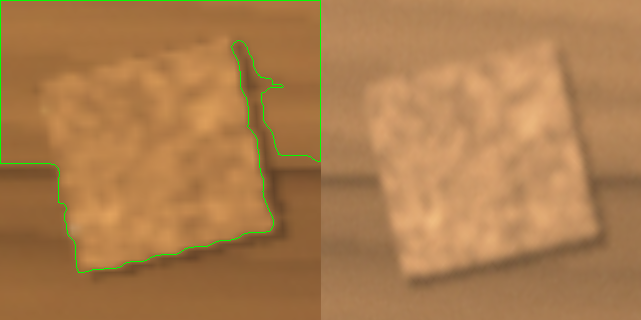

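Call:
carry_out(
  grip=[-1,-1,-1,-1,-1,-1,-1,-1,-1,-1,-1,-1],
  slide=[
    [-7,-18,-2],
    [-14,-36,-2],
    [-16,-40,0],
    [-16,-40,0],
    [-16,-40,0],
    [-16,-40,0],
    [-16,-40,0],
    [-16,-40,0],
    [-16,-40,0],
    [-14,-36,0],
    [-8,-20,0],
    [0,0,0],
  ],
  twist=[
    [0,0.004,0],
    [0,0,0],
    [0,0,0],
    [0,0,0],
    [0,0,0],
    [0,0,0],
    [0,0,0],
    [0,0,0],
    [0,0,0],
    [0,0,0],
    [0,0,0],
    [0,0,0],
  ],
)

```text
time_s: 6.95
position: [0.4897, 0.3905, 0.2163]
tcp_rot: [[0.999, -0.0, -0.034], [-0.0, -1.0, -0.002], [-0.034, 0.002, -0.999]]
force: [0.3, 0.4, -3.8]
opening: 0.429
```

```bash
python3 -c "
from h import *
plan(.5115,.3907,.1,0,step=30)"
```

```text
at [0.4897 0.3905 0.2163] yaw -0.01 tilt fix [0.0019 0.0338 0.    ] q [ 28.  31.  81.   1.  69. 118.] t 6.95 op 0.429 F [ 0.3  0.4 -3.8]
n 4 twist z/row -0.0
[5.5, -0.1, 29.1], [5.5, -0.1, 29.1], [5.5, -0.1, 29.1], [5.5, -0.1, 29.1],
```

Call:
carry_out(
  grip=[-1,-1,-1,-1,-1,-1,-1,-1],
  slide=[
    [8,0,20],
    [8,0,30],
    [5,0,35],
    [1,0,35],
    [0,0,25],
    [0,0,15],
    [0,0,0],
    [0,0,0],
  ],
  twist=[
    [0,0.034,0],
    [0,0,0],
    [0,0,0],
    [0,0,0],
    [0,0,0],
    [0,0,0],
    [0,0,0],
    [0,0,0],
  ],
)

```text
time_s: 7.75
position: [0.5051, 0.3879, 0.0465]
tcp_rot: [[1.0, 0.003, -0.008], [0.003, -1.0, -0.008], [-0.008, 0.008, -1.0]]
force: [0.8, 0.3, -3.1]
opening: 0.433
```

```bash
python3 -c "
from h import *
plan(.5115,.3907,.018,0,step=10)"
```

```text
at [0.5051 0.3879 0.0465] yaw 0.16 tilt fix [0.0081 0.0078 0.    ] q [ 28.  44.  87.  -0.  50. 118.] t 7.75 op 0.433 F [ 0.8  0.3 -3.1]
n 3 twist z/row 0.0009
[2.1, -0.9, 9.5], [2.1, -0.9, 9.5], [2.1, -0.9, 9.5],
```

Call:
carry_out(
  grip=[-1,-1,-1,-1,-1,-1,-1],
  slide=[
    [4,-2,7],
    [2,-1,7],
    [0,0,6],
    [0,0,4],
    [0,0,2],
    [0,0,0],
    [0,0,0],
  ],
  twist=[
    [0.008,0.008,0],
    [0,0,0],
    [0,0,0],
    [0,0,0],
    [0,0,0],
    [0,0,0],
    [0,0,0],
  ],
)

```text
time_s: 8.45
position: [0.5151, 0.3929, 0.0234]
tcp_rot: [[1.0, 0.003, 0.009], [0.003, -1.0, 0.005], [0.009, -0.005, -1.0]]
force: [-0.7, 0.1, -2.7]
opening: 0.431
```

```bash
python3 -c "
from h import *
plan(.5115,.3907,.018,0,step=10)"
```

```text
at [0.5151 0.3929 0.0234] yaw 0.16 tilt fix [-0.005  -0.0094  0.    ] q [ 27.  46.  87.   0.  46. 117.] t 8.45 op 0.431 F [-0.7  0.1 -2.7]
n 1 twist z/row 0.0029
[-3.6, 2.2, 5.4],
```

Call:
carry_out(
  grip=[-1,-1,-1,-1],
  slide=[
    [-3,2,2],
    [0,0,2],
    [0,0,1],
    [0,0,0],
  ],
  twist=[
    [-0.005,-0.009,0],
    [0,0,0],
    [0,0,0],
    [0,0,0],
  ],
)

```text
time_s: 8.85
position: [0.5119, 0.3908, 0.0184]
tcp_rot: [[1.0, 0.003, 0.0], [0.003, -1.0, -0.0], [0.0, 0.0, -1.0]]
force: [-1.0, -0.0, -3.7]
opening: 0.433
```

```bash
python3 -c "
from h import *
plan(.5115,.3907,.018,0,step=10)"
```

```text
at [0.5119 0.3908 0.0184] yaw 0.17 tilt fix [ 0.0002 -0.0003 -0.    ] q [ 27.  47.  87.  -0.  46. 117.] t 8.85 op 0.433 F [-1.  -0.  -3.7]
n 1 twist z/row 0.003
[-0.4, 0.1, 0.4],
```

Call:
carry_out(
  grip=[-1,-1,-1],
  slide=[
    [0,0,0.5],
    [0,0,0.5],
    [0,0,0],
  ],
  twist=[
    [0,0,0],
    [0,0,0],
    [0,0,0],
  ],
)

```text
time_s: 9.15
position: [0.5121, 0.391, 0.0182]
tcp_rot: [[1.0, 0.003, 0.001], [0.003, -1.0, 0.0], [0.001, -0.0, -1.0]]
force: [0.6, -0.7, -3.3]
opening: 0.434
```

Call:
carry_out(
  grip=[-1,-1],
  slide=[
    [0,0,1.5],
    [0,0,1],
  ],
  twist=[
    [0,0,0],
    [0,0,0],
  ],
)

```text
time_s: 9.35
position: [0.5122, 0.3911, 0.018]
tcp_rot: [[1.0, 0.003, 0.001], [0.003, -1.0, 0.0], [0.001, -0.0, -1.0]]
force: [-2.2, -0.9, 3.3]
opening: 0.431
```

Force has flipped sign, so the weight is standing. Opening.

Call:
carry_out(
  grip=[0,0.3,0.6,0.8,1,1,1,1],
  slide=[
    [0,0,0],
    [0,0,0],
    [0,0,0],
    [0,0,0],
    [0,0,0],
    [0,0,0],
    [0,0,0],
    [0,0,0],
  ],
  twist=[
    [0,0,0],
    [0,0,0],
    [0,0,0],
    [0,0,0],
    [0,0,0],
    [0,0,0],
    [0,0,0],
    [0,0,0],
  ],
)

```text
time_s: 10.15
position: [0.5144, 0.3921, 0.0186]
tcp_rot: [[1.0, 0.003, 0.006], [0.003, -1.0, 0.003], [0.006, -0.003, -1.0]]
force: [0.7, 0.8, -0.3]
opening: 0.976
```

```bash
python3 -c "
from h import *
plan(.5115,.3907,.22,0,step=35)"
```

```text
at [0.5144 0.3921 0.0186] yaw 0.18 tilt fix [-0.0026 -0.0057  0.    ] q [ 27.  47.  87.  -0.  46. 117.] t 10.15 op 0.976 F [ 0.7  0.8 -0.3]
n 6 twist z/row 0.0005
[-0.5, 0.2, -33.6], [-0.5, 0.2, -33.6], [-0.5, 0.2, -33.6], [-0.5, 0.2, -33.6], [-0.5, 0.2, -33.6], [-0.5, 0.2, -33.6],
```

Call:
carry_out(
  grip=[1,1,1,1,1,1,1,1,1,1,1,1],
  slide=[
    [0,0,-20],
    [0,0,-35],
    [0,0,-40],
    [0,0,-40],
    [0,0,-40],
    [0,5,-30],
    [5,25,0],
    [8,40,0],
    [9,42,0],
    [9,42,0],
    [9,42,0],
    [9,42,0],
  ],
  twist=[
    [-0.003,-0.006,0],
    [0,0,0],
    [0,0,0],
    [0,0,0],
    [0,0,0],
    [0,0,0],
    [0,0,0],
    [0,0,0],
    [0,0,0],
    [0,0,0],
    [0,0,0],
    [0,0,0],
  ],
)

```text
time_s: 11.35
position: [0.565, 0.1532, 0.2327]
tcp_rot: [[1.0, 0.015, 0.002], [0.015, -1.0, 0.001], [0.002, -0.001, -1.0]]
force: [0.5, -0.4, -0.1]
opening: 1.002
```

```bash
python3 -c "
from h import *
plan(.595,-.018,.24,0)"
```

```text
at [0.565  0.1532 0.2327] yaw 0.86 tilt fix [-0.001  -0.0025  0.    ] q [ 4. 26. 87.  0. 66. 93.] t 11.35 op 1.002 F [ 0.5 -0.4 -0.1]
n 5 twist z/row 0.003
[5.5, 34.3, -1.5], [5.6, 34.3, -1.5], [5.7, 34.3, -1.5], [5.8, 34.3, -1.5], [5.9, 34.3, -1.5],
```

Call:
carry_out(
  grip=[1,1,1,1,1,1,1],
  slide=[
    [6,35,-2],
    [6,35,-2],
    [6,35,-2],
    [6,33,-2],
    [6,20,0],
    [0,0,0],
    [0,0,0],
  ],
  twist=[
    [0,-0.003,0.003],
    [0,0,0.003],
    [0,0,0.003],
    [0,0,0.003],
    [0,0,0.003],
    [0,0,0],
    [0,0,0],
  ],
)

```text
time_s: 12.05
position: [0.5969, -0.0175, 0.241]
tcp_rot: [[1.0, -0.01, 0.0], [-0.01, -1.0, -0.0], [0.0, 0.0, -1.0]]
force: [-0.2, 0.5, 0.5]
opening: 1.001
```

```bash
cat >> h.py <<'E'
def layers(c,ctr=(.672,-.0175),w=.09,bands=((.083,.1),(.057,.075),(.031,.046))):
    P=cloud(c);near=(abs(P[...,0]-ctr[0])<w)&(abs(P[...,1]-ctr[1])<w)
    for a,b in bands:
        q=P[near&(P[...,2]>a)&(P[...,2]<b)]
        if len(q)<20: continue
        k=cv2.convexHull((q[:,:2]*1000).astype(np.float32)); (a1,b1),sz,ang=cv2.minAreaRect(k)
        bx=cv2.boxPoints(((a1,b1),sz,ang));e=max((bx[1]-bx[0],bx[2]-bx[1]),key=lambda v:np.hypot(*v))
        (ca,cb),r=cv2.minEnclosingCircle(k)
        print("z",np.median(q[:,2]).round(4),"n",len(q),"rect",round(a1,1),round(b1,1),np.round(sz,1),"yaw",round(np.degrees(np.arctan2(e[1],e[0]))%180,1),"circ",round(ca,1),round(cb,1),round(r,1))
def look(n,f):
    c=cap(n);np.savez(f+".npz",**c);cv2.imwrite(f"pics/{f}.png",cv2.resize(c["color"][:,:,::-1],(800,600)));return c
E
python3 - <<'E'
from h import *
plan(.595,-.018,.24,0)
c=look("wrist","wrist3");layers(c)
layers(look("top","top3"))
E
```

```text
at [ 0.5969 -0.0175  0.241 ] yaw -0.55 tilt fix [ 0.0002 -0.     -0.    ] q [-12.  27.  85.  -0.  68.  78.] t 12.05 op 1.001 F [-0.2  0.5  0.5]
n 1 twist z/row -0.0097
[-1.9, 0.5, 1.0], 
z 0.0892 n 3592 rect 673.7 -18.3 [57.5 57. ] yaw 90.0 circ 673.8 -18.5 29.2
z 0.063 n 1227 rect 671.2 -18.6 [65.  64.5] yaw 28.8 circ 671.1 -19.1 44.9
z 0.0371 n 4118 rect 673.1 -14.9 [130.5  66.1] yaw 26.0 circ 673.1 -14.7 72.6
```

View pics/wrist3.png

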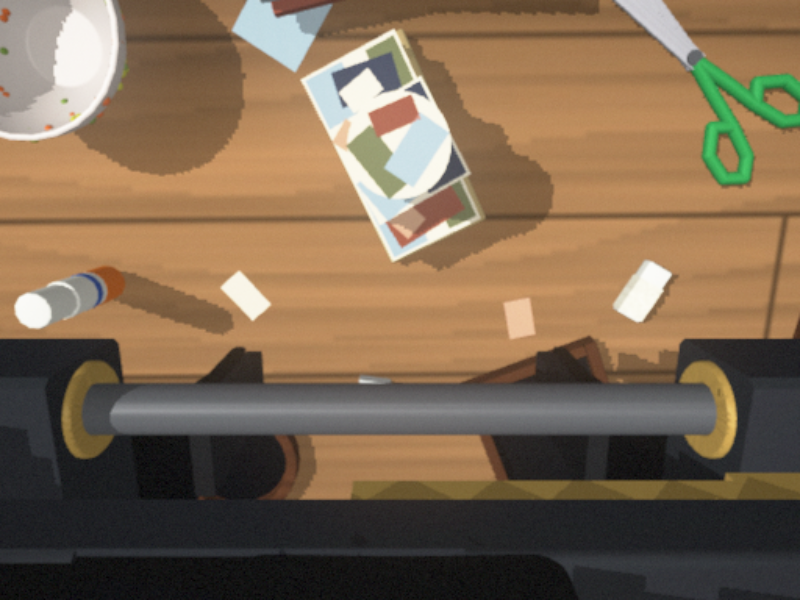

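View pics/top3.png

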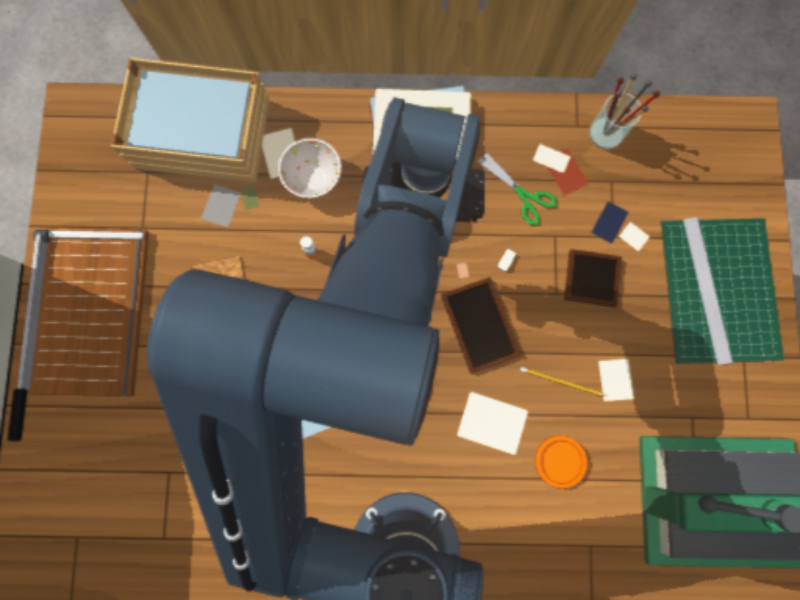

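```bash
python3 -c "
from h import *
plan(.6737,-.0185,.12,0)"
```

```text
at [ 0.5968 -0.0167  0.241 ] yaw -0.46 tilt fix [ 0.0004 -0.0001 -0.    ] q [-12.  27.  85.  -0.  68.  78.] t 12.15 op 0.998 F [ 0.2  0.4 -0.5]
n 4 twist z/row -0.002
[19.2, 0.3, 30.2], [19.2, 0.3, 30.2], [19.2, 0.4, 30.2], [19.2, 0.4, 30.2],
```

Call:
carry_out(
  grip=[1,1,1,1,1,1,1,1],
  slide=[
    [12,0,20],
    [19,1,28],
    [19,1,28],
    [17,1,26],
    [9,0,18],
    [0,0,8],
    [0,0,0],
    [0,0,0],
  ],
  twist=[
    [0,0,-0.004],
    [0,0,-0.004],
    [0,0,0],
    [0,0,0],
    [0,0,0],
    [0,0,0],
    [0,0,0],
    [0,0,0],
  ],
)

```text
time_s: 12.95
position: [0.6732, -0.0063, 0.1109]
tcp_rot: [[1.0, 0.016, 0.001], [0.016, -1.0, 0.002], [0.001, -0.002, -1.0]]
force: [-0.7, 0.3, -0.0]
opening: 1.002
```

```bash
python3 -c "
from h import *
plan(.6737,-.0185,.08,0)"
```

```text
at [ 0.6732 -0.0063  0.1109] yaw 0.89 tilt fix [-0.0017 -0.0007  0.    ] q [-10.  41.  80.   0.  59.  79.] t 12.95 op 1.002 F [-0.7  0.3 -0. ]
n 1 twist z/row 0.0155
[0.3, 12.3, 30.9],
```

Call:
carry_out(
  grip=[1,1,1,1,1],
  slide=[
    [0,7,6],
    [0,4,10],
    [0,1,9],
    [0,0,5],
    [0,0,0],
  ],
  twist=[
    [0,0,0.01],
    [0,0,0.003],
    [0,0,0],
    [0,0,0],
    [0,0,0],
  ],
)

```text
time_s: 13.45
position: [0.6737, -0.0195, 0.0824]
tcp_rot: [[1.0, 0.001, 0.005], [0.001, -1.0, 0.001], [0.005, -0.001, -1.0]]
force: [0.7, -0.4, -0.1]
opening: 1.001
```

```bash
python3 -c "
from h import *
plan(.6737,-.0185,.08,0)"
```

```text
at [ 0.6737 -0.0195  0.0824] yaw 0.07 tilt fix [-0.0007 -0.0054  0.    ] q [-11.  43.  81.   0.  56.  79.] t 13.45 op 1.001 F [ 0.7 -0.4 -0.1]
n 1 twist z/row 0.0011
[-0.0, -1.0, 2.4],
```

Call:
carry_out(
  grip=[1,1,-1,-1,-1,-1,-1,-1,-1,-1],
  slide=[
    [0,-1,2.5],
    [0,0,0],
    [0,0,0],
    [0,0,0],
    [0,0,0],
    [0,0,0],
    [0,0,0],
    [0,0,0],
    [0,0,0],
    [0,0,0],
  ],
  twist=[
    [0,-0.005,0],
    [0,0,0],
    [0,0,0],
    [0,0,0],
    [0,0,0],
    [0,0,0],
    [0,0,0],
    [0,0,0],
    [0,0,0],
    [0,0,0],
  ],
)

```text
time_s: 14.45
position: [0.6743, -0.0183, 0.0803]
tcp_rot: [[1.0, 0.001, 0.001], [0.001, -1.0, 0.001], [0.001, -0.001, -1.0]]
force: [-0.4, 0.4, -0.2]
opening: 0.656
```

```bash
python3 -c "
from h import *
plan(.6737,-.0185,.08,0)"
```

```text
at [ 0.6743 -0.0183  0.0803] yaw 0.08 tilt fix [-0.0005 -0.0013  0.    ] q [-11.  44.  81.   0.  56.  79.] t 14.45 op 0.656 F [-0.4  0.4 -0.2]
n 1 twist z/row 0.0013
[-0.6, 0.2, 0.3],
```

Call:
carry_out(
  grip=[-1,-1,-1,-1,-1,-1,-1],
  slide=[
    [0,0,-6],
    [0,0,-15],
    [0,0,-25],
    [0,0,-25],
    [0,0,-10],
    [0,0,0],
    [0,0,0],
  ],
  twist=[
    [0,0,0],
    [0,0,0],
    [0,0,0],
    [0,0,0],
    [0,0,0],
    [0,0,0],
    [0,0,0],
  ],
)

```text
time_s: 15.15
position: [0.6745, -0.0184, 0.1681]
tcp_rot: [[1.0, 0.001, 0.003], [0.001, -1.0, 0.0], [0.003, -0.0, -1.0]]
force: [-0.1, -0.4, -0.6]
opening: 0.653
```

```bash
python3 - <<'E'
from h import *
plan(.4347,.1155,.16,0)
c=look("wrist","wrist4"); look("side","side4")
E
```

```text
at [ 0.6745 -0.0184  0.1681] yaw 0.07 tilt fix [-0.0002 -0.0031  0.    ] q [-11.  37.  77.   0.  65.  79.] t 15.15 op 0.653 F [-0.1 -0.4 -0.6]
n 7 twist z/row 0.0002
[-34.2, -19.2, 1.2], [-34.2, -19.2, 1.2], [-34.2, -19.2, 1.2], [-34.2, -19.2, 1.2], [-34.2, -19.2, 1.2], [-34.3, -19.1, 1.2], [-34.3, -19.1, 1.2],
```

View pics/side4.png

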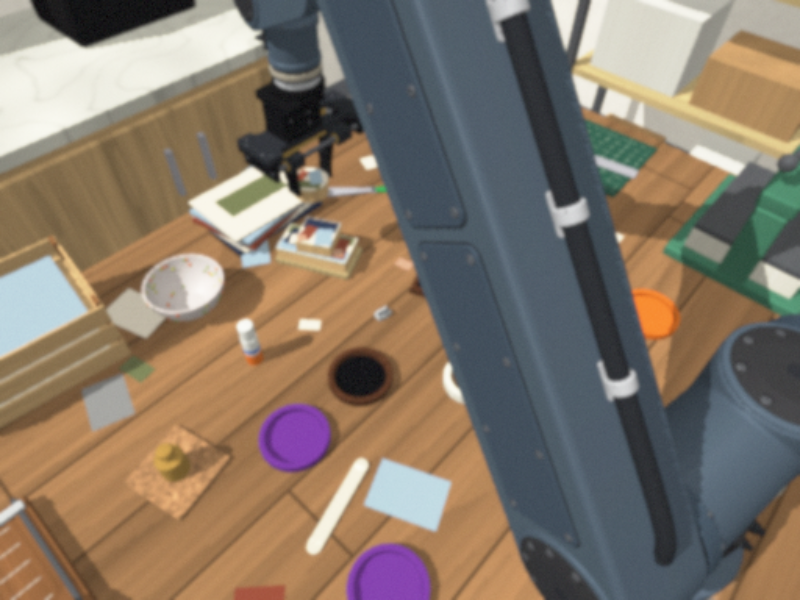

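The weight stands centred on the mat at (172,463), and the round panel is held at (310,180) with the square and long panels still in place. Carrying it to the round frame.

Call:
carry_out(
  grip=[-1,-1,-1,-1,-1,-1,-1,-1,-1,-1,-1],
  slide=[
    [-12,-7,0],
    [-24,-14,0],
    [-34,-19,0],
    [-36,-20,0],
    [-36,-20,0],
    [-36,-20,0],
    [-32,-18,0],
    [-20,-11,0],
    [-7,-4,0],
    [0,0,0],
    [0,0,0],
  ],
  twist=[
    [0,-0.003,0],
    [0,0,0],
    [0,0,0],
    [0,0,0],
    [0,0,0],
    [0,0,0],
    [0,0,0],
    [0,0,0],
    [0,0,0],
    [0,0,0],
    [0,0,0],
  ],
)

```text
time_s: 16.35
position: [0.4224, 0.1174, 0.1571]
tcp_rot: [[1.0, -0.001, -0.022], [-0.001, -1.0, 0.001], [-0.022, -0.001, -1.0]]
force: [0.2, 0.1, -0.9]
opening: 0.655
```

```bash
python3 - <<'E'
from h import *
plan(.4347,.1155,.0225,0)
E
```

```text
at [0.4224 0.1174 0.1571] yaw -0.08 tilt fix [-0.0008  0.0216 -0.    ] q [  1.  23. 111.   0.  47.  91.] t 16.35 op 0.655 F [ 0.2  0.1 -0.9]
n 4 twist z/row -0.0003
[3.1, 0.5, 33.7], [3.1, 0.5, 33.7], [3.1, 0.5, 33.7], [3.1, 0.5, 33.7],
```

Call:
carry_out(
  grip=[-1,-1,-1,-1,-1,-1,-1],
  slide=[
    [5,1,15],
    [4,1,25],
    [2,0,25],
    [0,0,20],
    [0,0,8],
    [0,0,0],
    [0,0,0],
  ],
  twist=[
    [0,0.021,0],
    [0,0,0],
    [0,0,0],
    [0,0,0],
    [0,0,0],
    [0,0,0],
    [0,0,0],
  ],
)

```text
time_s: 17.05
position: [0.4498, 0.111, 0.0608]
tcp_rot: [[1.0, -0.008, 0.018], [-0.008, -1.0, 0.0], [0.018, -0.0, -1.0]]
force: [-0.5, 0.4, -0.7]
opening: 0.656
```

```bash
python3 - <<'E'
from h import *
plan(.4347,.1155,.0225,0)
look("wrist","wrist5")
look("side","side5")
E
```

```text
at [0.4498 0.111  0.0608] yaw -0.46 tilt fix [-0.0002 -0.0176  0.    ] q [  0.  35. 113.   0.  31.  90.] t 17.05 op 0.656 F [-0.5  0.4 -0.7]
n 2 twist z/row -0.004
[-7.6, -2.2, 19.1], [-7.5, -2.2, 19.1],
```

View pics/wrist5.png

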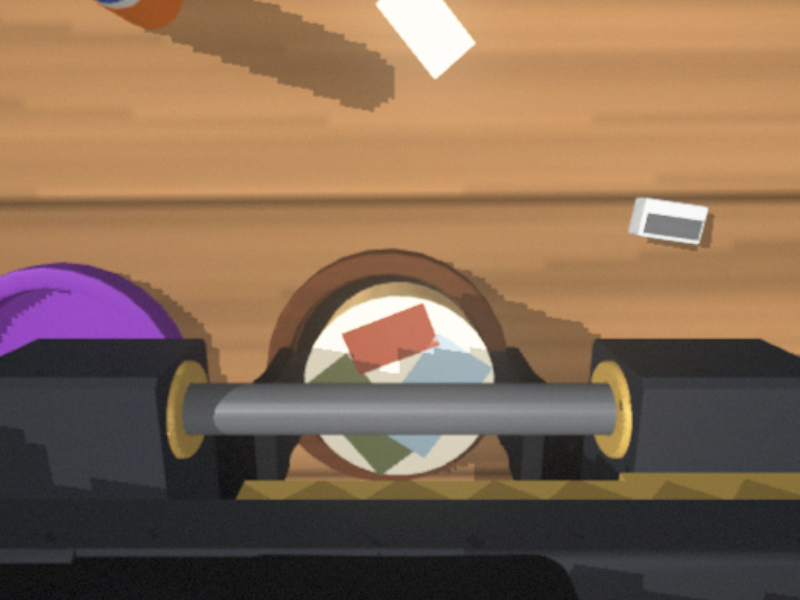

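View pics/side5.png

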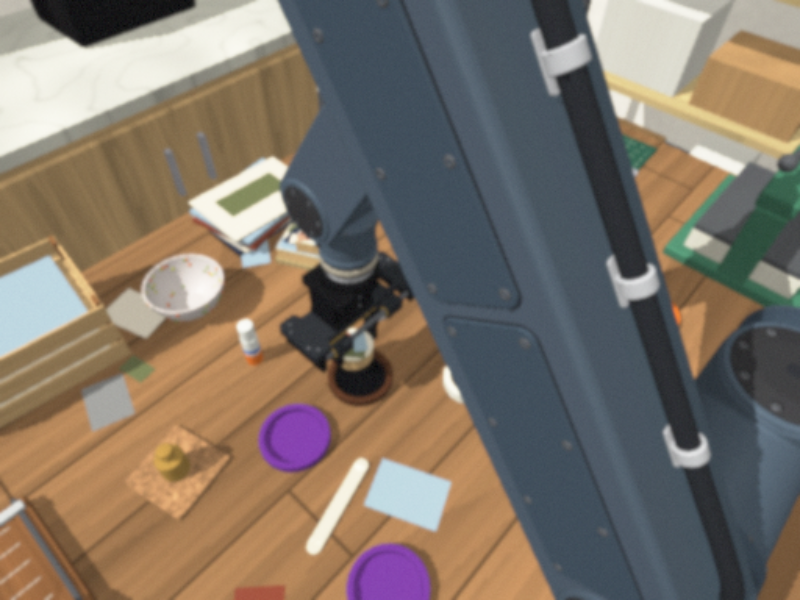

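```bash
python3 - <<'E'
from h import *
c=dict(np.load("wrist5.npz"))
img=c["color"].astype(int)
o=ortho(c,.37,.51,.05,.18,.015,.00025)
cv2.imwrite("pics/o5.png",o[:,:,::-1]); print(o.shape)
plan(.4347,.1155,.0225,0)
E
```

```text
(560, 520, 3)
at [0.4498 0.1112 0.0613] yaw -0.44 tilt fix [-0.0002 -0.0187  0.    ] q [  0.  34. 113.   0.  31.  90.] t 17.15 op 0.657 F [0.6 0.2 0.2]
n 2 twist z/row -0.0039
[-7.5, -2.1, 19.4], [-7.5, -2.1, 19.4],
```

View pics/o5.png

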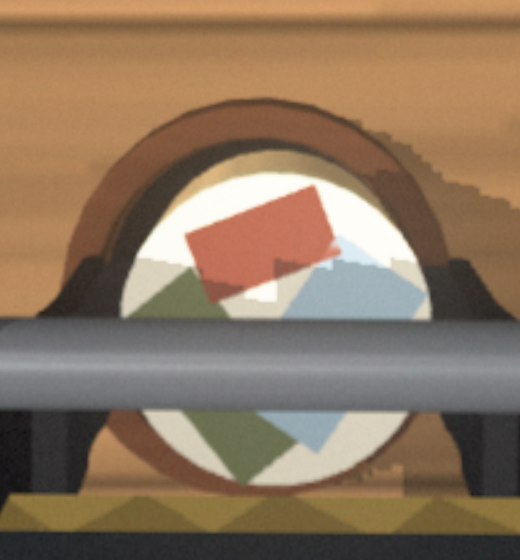

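Call:
carry_out(
  grip=[-1,-1,-1,-1,-1],
  slide=[
    [-6,-2,5],
    [-4,-1,7],
    [-1,0,5],
    [0,0,0],
    [0,0,0],
  ],
  twist=[
    [0,-0.01,-0.003],
    [0,-0.005,0],
    [0,0,0],
    [0,0,0],
    [0,0,0],
  ],
)

```text
time_s: 17.65
position: [0.4388, 0.1149, 0.0448]
tcp_rot: [[1.0, -0.004, 0.006], [-0.004, -1.0, 0.0], [0.006, -0.0, -1.0]]
force: [-0.6, -0.1, -0.8]
opening: 0.655
```

```bash
python3 - <<'E'
from h import *
plan(.4353,.1158,.0225,0)
E
```

```text
at [0.4388 0.1149 0.0448] yaw -0.21 tilt fix [-0.0002 -0.0062  0.    ] q [  1.  36. 115.   0.  29.  91.] t 17.65 op 0.655 F [-0.6 -0.1 -0.8]
n 1 twist z/row -0.0036
[-3.5, -0.9, 22.3],
```

Call:
carry_out(
  grip=[-1,-1,-1,-1,-1,-1],
  slide=[
    [-3,-1,5],
    [-1,0,6],
    [0,0,5],
    [0,0,2],
    [0,0,0],
    [0,0,0],
  ],
  twist=[
    [0,-0.004,-0.002],
    [0,0,0],
    [0,0,0],
    [0,0,0],
    [0,0,0],
    [0,0,0],
  ],
)

```text
time_s: 18.25
position: [0.4347, 0.116, 0.0249]
tcp_rot: [[1.0, -0.001, 0.002], [-0.001, -1.0, 0.0], [0.002, -0.0, -1.0]]
force: [0.0, -0.4, -0.7]
opening: 0.653
```

```bash
python3 - <<'E'
from h import *
plan(.4353,.1158,.0225,0)
E
```

```text
at [0.4347 0.116  0.0249] yaw -0.07 tilt fix [-0.0002 -0.0018  0.    ] q [  1.  39. 116.   0.  26.  91.] t 18.25 op 0.653 F [ 0.  -0.4 -0.7]
n 1 twist z/row -0.0013
[0.6, 0.2, 2.4],
```

Call:
carry_out(
  grip=[-1,-1,-1],
  slide=[
    [0,0,2],
    [0,0,1.5],
    [0,0,0],
  ],
  twist=[
    [0,0,0],
    [0,0,0],
    [0,0,0],
  ],
)

```text
time_s: 18.55
position: [0.4352, 0.1159, 0.0224]
tcp_rot: [[1.0, -0.001, 0.004], [-0.001, -1.0, 0.0], [0.004, -0.0, -1.0]]
force: [0.1, 0.3, -0.8]
opening: 0.654
```

Call:
carry_out(
  grip=[-1,-1],
  slide=[
    [0,0,1.5],
    [0,0,0],
  ],
  twist=[
    [0,-0.003,0],
    [0,0,0],
  ],
)

```text
time_s: 18.75
position: [0.4355, 0.116, 0.0226]
tcp_rot: [[1.0, -0.001, 0.002], [-0.001, -1.0, 0.0], [0.002, -0.0, -1.0]]
force: [-0.3, 0.2, -0.5]
opening: 0.654
```

Call:
carry_out(
  grip=[-1,-1,-1],
  slide=[
    [0,0,2],
    [0,0,2],
    [0,0,1],
  ],
  twist=[
    [0,0,0],
    [0,0,0],
    [0,0,0],
  ],
)

```text
time_s: 19.05
position: [0.4357, 0.116, 0.0222]
tcp_rot: [[1.0, -0.001, 0.006], [-0.001, -1.0, 0.0], [0.006, -0.0, -1.0]]
force: [-0.4, -0.7, 3.2]
opening: 0.651
```

Contact. Releasing, then rising.

Call:
carry_out(
  grip=[0.5,0.7,0.8,1,1,1,1,1,1,1,1,1],
  slide=[
    [0,0,0],
    [0,0,0],
    [0,0,0],
    [0,0,0],
    [0,0,0],
    [0,0,0],
    [0,0,-15],
    [0,0,-35],
    [0,0,-45],
    [0,0,-45],
    [0,0,-20],
    [0,0,0],
  ],
  twist=[
    [0,0,0],
    [0,0,0],
    [0,0,0],
    [0,0,0],
    [0,0,0],
    [0,0,0],
    [0,0,0],
    [0,0,0],
    [0,0,0],
    [0,0,0],
    [0,0,0],
    [0,0,0],
  ],
)

```text
time_s: 20.25
position: [0.4346, 0.1158, 0.1853]
tcp_rot: [[1.0, -0.002, 0.001], [-0.002, -1.0, 0.0], [0.001, -0.0, -1.0]]
force: [0.2, -0.9, -0.9]
opening: 1.002
```

```bash
python3 - <<'E'
from h import *
plan(.6712,-.0187,.16,-61.2)
plan(.6712,-.0187,.16,28.8)
look("side","side6")
E
```

```text
at [0.4346 0.1158 0.1853] yaw -0.09 tilt fix [-0.0001 -0.0005  0.    ] q [  1.  20. 109.   0.  51.  91.] t 20.25 op 1.002 F [ 0.2 -0.9 -0.9]
n 11 twist z/row 0.097
[21.5, 12.2, 2.3], [22.6, 10.0, 2.3], [23.5, 7.8, 2.3], [24.1, 5.5, 2.3], [24.5, 3.1, 2.3], [24.7, 0.7, 2.3], [24.7, -1.6, 2.3], [24.4, -4.0, 2.3], [23.9, -6.4, 2.3], [23.2, -8.7, 2.3], [22.2, -10.9, 2.3], 
at [0.4346 0.1158 0.1853] yaw -0.09 tilt fix [-0.0001 -0.0005  0.    ] q [  1.  20. 109.   0.  51.  91.] t 20.25 op 1.002 F [ 0.2 -0.9 -0.9]
n 7 twist z/row -0.072
[33.8, 19.2, 3.6], [32.4, 21.5, 3.6], [30.7, 23.8, 3.6], [28.9, 26.0, 3.6], [27.0, 28.0, 3.6], [24.9, 29.8, 3.6], [22.7, 31.6, 3.6],
```

View pics/side6.png

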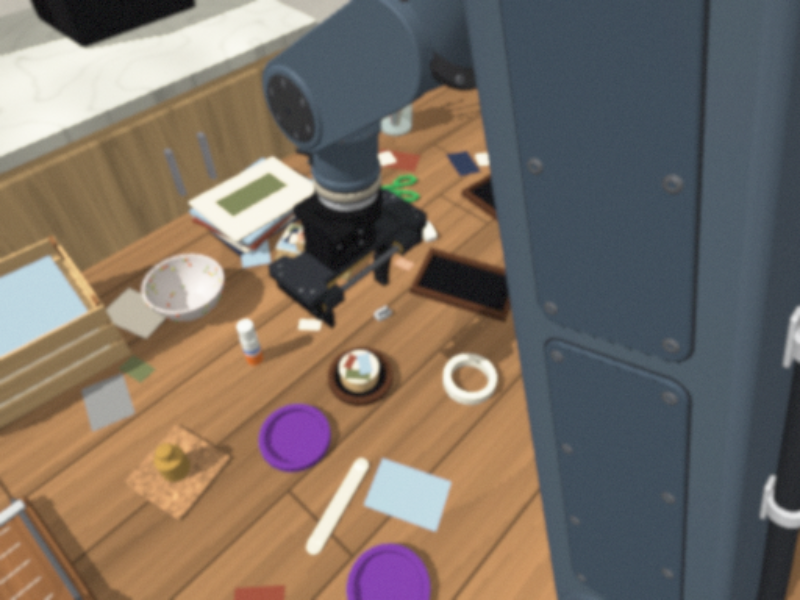

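The round panel sits centred in its frame at (360,372). Going to view the square panel at the jaw angle.

```bash
python3 - <<'E'
from h import *
plan(.6055,-.0548,.21,28.8,n=9)
E
```

```text
at [0.4338 0.1157 0.1842] yaw -0.1 tilt fix [-0.0001  0.0017 -0.    ] q [  1.  20. 109.   0.  51.  91.] t 20.3 op 0.999 F [-0.9  0.3 -0.4]
n 9 twist z/row -0.056
[19.1, 18.9, -2.9], [18.0, 20.0, -2.9], [16.9, 20.9, -2.9], [15.7, 21.8, -2.9], [14.4, 22.7, -2.9], [13.1, 23.5, -2.9], [11.8, 24.2, -2.9], [10.4, 24.8, -2.9], [9.0, 25.3, -2.9],
```

Call:
carry_out(
  grip=[1,1,1,1,1,1,1,1,1,1,1,1],
  slide=[
    [19,19,-3],
    [18,20,-3],
    [17,21,-3],
    [16,22,-3],
    [14,23,-3],
    [13,23,-3],
    [12,24,-3],
    [10,25,-3],
    [6,15,0],
    [0,0,0],
    [0,0,0],
    [0,0,0],
  ],
  twist=[
    [0,0,-0.056],
    [0,0,-0.056],
    [0,0,-0.056],
    [0,0,-0.056],
    [0,0,-0.056],
    [0,0,-0.056],
    [0,0,-0.056],
    [0,0,-0.056],
    [0,0,-0.03],
    [0,0,0],
    [0,0,0],
    [0,0,0],
  ],
)

```text
time_s: 21.5
position: [0.5893, -0.0492, 0.1787]
tcp_rot: [[0.879, 0.475, -0.05], [0.476, -0.879, 0.01], [-0.04, -0.033, -0.999]]
force: [0.7, -0.4, -0.6]
opening: 1.004
```

```bash
python3 - <<'E'
from h import *
layers(look("wrist","wrist7"))
plan(.6712,-.0187,.10,28.8)
E
```

```text
z 0.0629 n 7733 rect 671.7 -18.9 [65.  64.3] yaw 28.6 circ 671.5 -19.0 44.9
z 0.037 n 4786 rect 667.4 -17.9 [117.2  66.1] yaw 25.9 circ 667.6 -17.9 66.6
at [ 0.5889 -0.049   0.1787] yaw 28.46 tilt fix [-0.0333  0.0399 -0.0007] q [-15.  32.  87.  -0.  64.  46.] t 21.55 op 0.998 F [-0.6 -0.1  0.8]
n 3 twist z/row -0.002
[28.9, 4.2, 26.2], [28.9, 4.3, 26.2], [28.9, 4.3, 26.2],
```

View pics/wrist7.png

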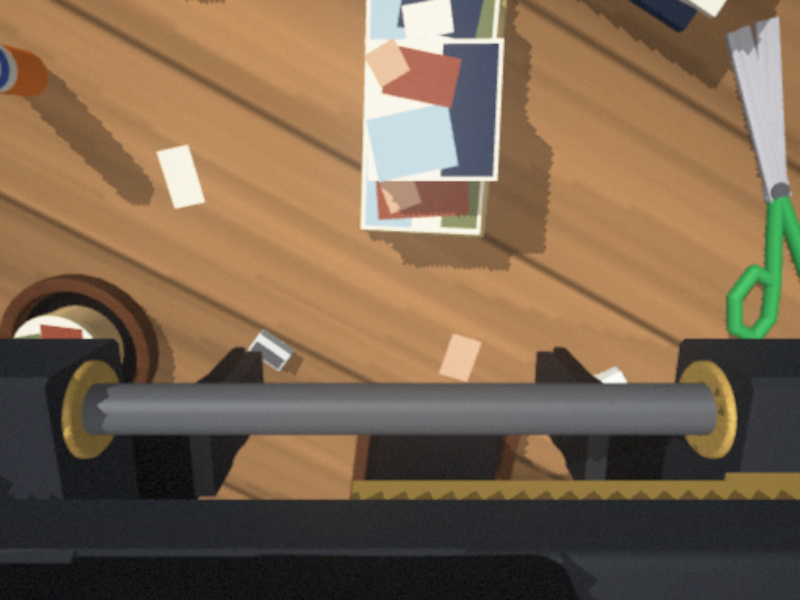

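Call:
carry_out(
  grip=[1,1,1,1,1,1,1],
  slide=[
    [18,2,8],
    [26,3,16],
    [26,3,16],
    [14,2,10],
    [0,0,0],
    [0,0,0],
    [0,0,0],
  ],
  twist=[
    [-0.015,0.018,0],
    [-0.01,0.012,0],
    [-0.004,0.005,0],
    [0,0,0],
    [0,0,0],
    [0,0,0],
    [0,0,0],
  ],
)

```text
time_s: 22.25
position: [0.6683, -0.0106, 0.1242]
tcp_rot: [[0.878, 0.479, -0.003], [0.479, -0.878, 0.002], [-0.002, -0.003, -1.0]]
force: [-0.0, -0.9, 0.4]
opening: 0.999
```

```bash
python3 - <<'E'
from h import *
plan(.6715,-.0188,.054,28.6,step=20)
E
```

```text
at [ 0.6683 -0.0106  0.1242] yaw 28.59 tilt fix [-0.0029  0.0016 -0.    ] q [-11.  40.  80.   0.  60.  51.] t 22.25 op 0.999 F [-0.  -0.9  0.4]
n 4 twist z/row -0.0
[-0.3, 2.2, 17.6], [-0.3, 2.2, 17.6], [-0.3, 2.2, 17.6], [-0.3, 2.2, 17.6],
```

Call:
carry_out(
  grip=[1,1,1,1,1,1],
  slide=[
    [0,4,9],
    [0,3,13],
    [0,1,13],
    [0,0,6],
    [0,0,0],
    [0,0,0],
  ],
  twist=[
    [-0.003,0.001,0],
    [0,0,0],
    [0,0,0],
    [0,0,0],
    [0,0,0],
    [0,0,0],
  ],
)

```text
time_s: 22.85
position: [0.6707, -0.0203, 0.0808]
tcp_rot: [[0.879, 0.476, -0.001], [0.476, -0.879, -0.001], [-0.001, 0.0, -1.0]]
force: [0.5, 0.3, -0.4]
opening: 0.996
```

```bash
python3 - <<'E'
from h import *
plan(.6715,-.0188,.054,28.6,step=30)
E
```

```text
at [ 0.6707 -0.0203  0.0808] yaw 28.43 tilt fix [0.0004 0.0012 0.    ] q [-11.  43.  81.  -0.  56.  50.] t 22.85 op 0.996 F [ 0.5  0.3 -0.4]
n 1 twist z/row -0.0029
[1.4, -0.9, 26.8],
```

Call:
carry_out(
  grip=[1,1,1,1,1,-1,-1,-1,-1,-1,-1],
  slide=[
    [1,-1,9],
    [0,0,11],
    [0,0,6],
    [0,0,1],
    [0,0,0],
    [0,0,0],
    [0,0,0],
    [0,0,0],
    [0,0,0],
    [0,0,0],
    [0,0,0],
  ],
  twist=[
    [0,0.001,-0.003],
    [0,0,0],
    [0,0,0],
    [0,0,0],
    [0,0,0],
    [0,0,0],
    [0,0,0],
    [0,0,0],
    [0,0,0],
    [0,0,0],
    [0,0,0],
  ],
)

```text
time_s: 23.95
position: [0.6723, -0.0186, 0.0528]
tcp_rot: [[0.878, 0.479, 0.003], [0.479, -0.878, -0.001], [0.002, 0.002, -1.0]]
force: [0.0, 0.3, -1.2]
opening: 0.727
```

```bash
python3 - <<'E'
from h import *
plan(.6715,-.0188,.054,28.6,step=30)
E
```

```text
at [ 0.6723 -0.0186  0.0528] yaw 28.65 tilt fix [ 0.0021 -0.0022 -0.    ] q [-11.  46.  82.  -0.  53.  50.] t 23.95 op 0.727 F [ 0.   0.3 -1.2]
n 1 twist z/row 0.0009
[-0.8, -0.2, -1.2],
```

Call:
carry_out(
  grip=[-1,-1,-1,-1,-1,-1,-1,-1],
  slide=[
    [0,0,0],
    [0,0,-6],
    [0,0,-15],
    [0,0,-25],
    [0,0,-25],
    [0,0,-15],
    [0,0,0],
    [0,0,0],
  ],
  twist=[
    [0,0,0],
    [0,0,0],
    [0,0,0],
    [0,0,0],
    [0,0,0],
    [0,0,0],
    [0,0,0],
    [0,0,0],
  ],
)

```text
time_s: 24.75
position: [0.6726, -0.0186, 0.1471]
tcp_rot: [[0.878, 0.479, 0.006], [0.48, -0.878, -0.001], [0.004, 0.004, -1.0]]
force: [-0.5, -0.3, -0.9]
opening: 0.735
```

```bash
python3 - <<'E'
from h import *
plan(.5395,-.379,.15,-7.5,n=12)
look("side","side8")
E
```

```text
at [ 0.6726 -0.0186  0.1471] yaw 28.65 tilt fix [ 0.0039 -0.0044 -0.    ] q [-11.  39.  79.  -0.  62.  50.] t 24.75 op 0.735 F [-0.5 -0.3 -0.9]
n 12 twist z/row 0.0526
[-24.1, 21.0, -0.2], [-23.0, 22.3, -0.2], [-21.8, 23.5, -0.2], [-20.5, 24.6, -0.2], [-19.2, 25.6, -0.2], [-17.8, 26.6, -0.2], [-16.4, 27.5, -0.2], [-14.9, 28.3, -0.2], [-13.4, 29.1, -0.2], [-11.9, 29.7, -0.2], [-10.3, 30.3, -0.2], [-8.7, 30.8, -0.2],
```

View pics/side8.png

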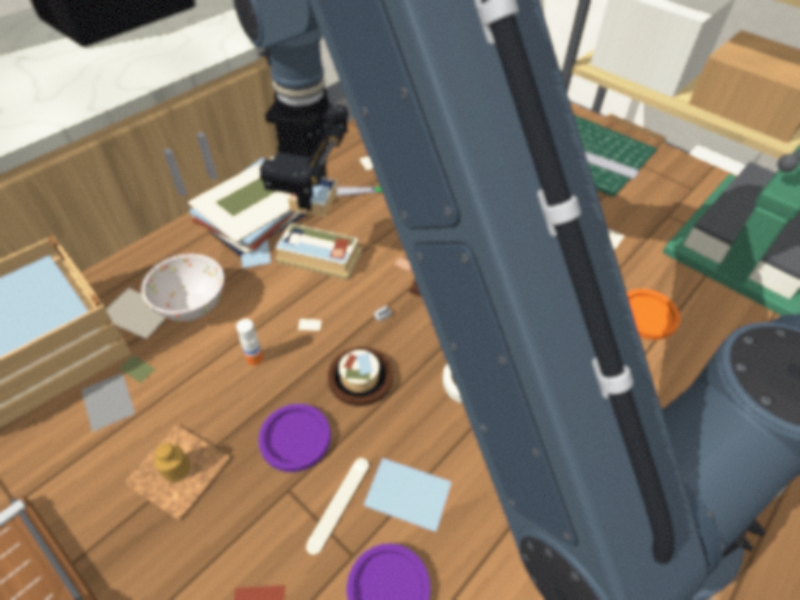

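The square panel is held and the long panel is undisturbed at (320,250). Carrying on to the square frame.

Call:
carry_out(
  grip=[-1,-1,-1,-1,-1,-1,-1,-1,-1,-1,-1,-1],
  slide=[
    [-12,10,-2],
    [-24,21,-2],
    [-24,23,-2],
    [-23,25,-2],
    [-22,26,-2],
    [-20,27,-2],
    [-18,28,-2],
    [-16,29,-2],
    [-15,30,-2],
    [-14,30,-2],
    [-12,31,0],
    [-8,25,0],
  ],
  twist=[
    [0.002,-0.002,0.03],
    [0,0,0.053],
    [0,0,0.053],
    [0,0,0.053],
    [0,0,0.053],
    [0,0,0.053],
    [0,0,0.053],
    [0,0,0.053],
    [0,0,0.053],
    [0,0,0.053],
    [0,0,0.053],
    [0,0,0.03],
  ],
)

```text
time_s: 26.0
position: [0.5111, -0.3808, 0.1557]
tcp_rot: [[0.992, -0.125, -0.021], [-0.125, -0.992, 0.009], [-0.022, -0.006, -1.0]]
force: [-0.5, 0.0, -0.1]
opening: 0.733
```

Call:
carry_out(
  grip=[-1,-1],
  slide=[
    [0,0,0],
    [0,0,0],
  ],
  twist=[
    [0,0,0],
    [0,0,0],
  ],
)

```text
time_s: 26.2
position: [0.5069, -0.3854, 0.1537]
tcp_rot: [[0.991, -0.134, -0.024], [-0.134, -0.991, 0.011], [-0.026, -0.007, -1.0]]
force: [-0.7, 0.3, -0.6]
opening: 0.73
```

```bash
python3 - <<'E'
from h import *
plan(.5395,-.379,.08,-7.5)
E
```

```text
at [ 0.5069 -0.3854  0.1537] yaw -7.71 tilt fix [-0.0073  0.0255 -0.0001] q [-47.  36.  83.  -1.  62.  51.] t 26.2 op 0.73 F [-0.7  0.3 -0.6]
n 3 twist z/row -0.0012
[10.5, -3.6, 24.6], [10.5, -3.5, 24.6], [10.5, -3.5, 24.6],
```

Call:
carry_out(
  grip=[-1,-1,-1,-1,-1,-1],
  slide=[
    [10,-3,12],
    [11,-3,20],
    [7,-2,22],
    [1,0,12],
    [0,0,0],
    [0,0,0],
  ],
  twist=[
    [-0.004,0.012,0],
    [-0.002,0.006,0],
    [0,0.003,0],
    [0,0,0],
    [0,0,0],
    [0,0,0],
  ],
)

```text
time_s: 26.8
position: [0.5356, -0.3756, 0.0837]
tcp_rot: [[0.991, -0.131, -0.008], [-0.131, -0.991, 0.007], [-0.009, -0.005, -1.0]]
force: [0.3, 0.1, 0.5]
opening: 0.73
```

```bash
python3 - <<'E'
from h import *
plan(.5395,-.379,.0208,-7.5)
c=look("wrist","wrist9")
o=ortho(c,.47,.61,-.45,-.31,.015,.00025)
cv2.imwrite("pics/o9.png",o[:,:,::-1])
o=ortho(c,.47,.61,-.45,-.31,c['position'][2]*0+bot.read_state()['position'][2]+.011,.00025)
cv2.imwrite("pics/o9b.png",o[:,:,::-1])
E
```

```text
at [ 0.5356 -0.3756  0.0837] yaw -7.53 tilt fix [-0.0054  0.0089 -0.    ] q [-45.  42.  83.  -0.  55.  53.] t 26.8 op 0.73 F [0.3 0.1 0.5]
n 2 twist z/row -0.0003
[2.1, 1.4, 31.5], [2.1, 1.4, 31.5],
```

View pics/o9.png

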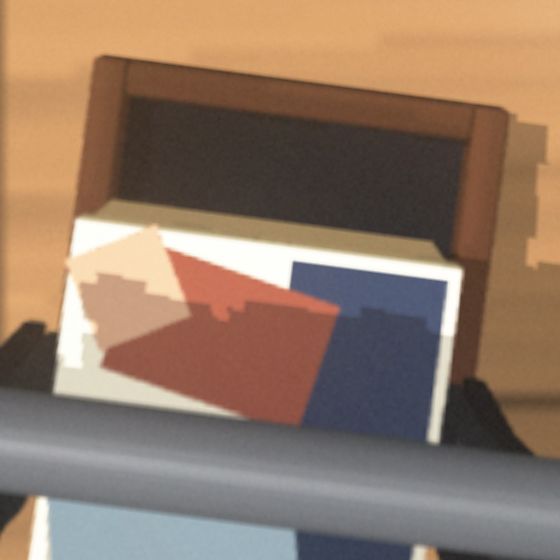

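View pics/o9b.png

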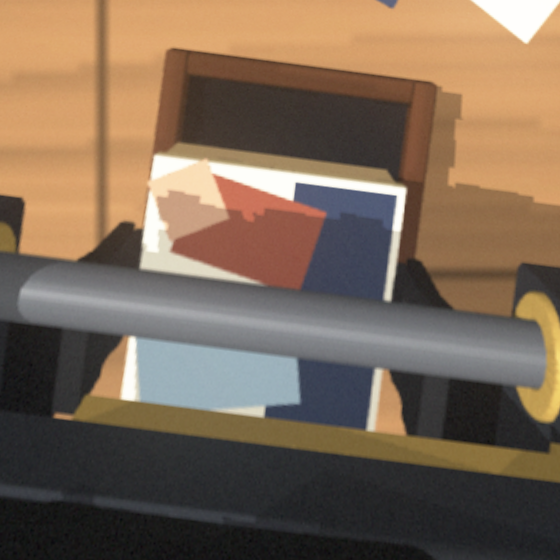

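Call:
carry_out(
  grip=[-1,-1,-1,-1,-1,-1,-1],
  slide=[
    [0,2,10],
    [0,1,16],
    [0,0,15],
    [0,0,10],
    [0,0,4],
    [0,0,0],
    [0,0,0],
  ],
  twist=[
    [-0.003,0.005,0],
    [-0.001,0.002,0],
    [0,0,0],
    [0,0,0],
    [0,0,0],
    [0,0,0],
    [0,0,0],
  ],
)

```text
time_s: 27.55
position: [0.536, -0.3811, 0.0289]
tcp_rot: [[0.991, -0.132, 0.003], [-0.132, -0.991, -0.004], [0.004, 0.003, -1.0]]
force: [0.4, 0.1, -0.1]
opening: 0.728
```

```bash
python3 - <<'E'
from h import *
plan(.5375,-.3792,.0208,-7.3)
E
```

```text
at [ 0.536  -0.3811  0.0289] yaw -7.59 tilt fix [ 0.0033 -0.004  -0.    ] q [-45.  47.  85.  -0.  48.  52.] t 27.55 op 0.728 F [ 0.4  0.1 -0.1]
n 1 twist z/row -0.005
[1.2, -2.1, 8.1],
```

Call:
carry_out(
  grip=[-1,-1,-1,-1,-1],
  slide=[
    [1,-2,3],
    [0,0,3],
    [0,0,2],
    [0,0,0],
    [0,0,0],
  ],
  twist=[
    [0.002,-0.003,-0.003],
    [0,0,0],
    [0,0,0],
    [0,0,0],
    [0,0,0],
  ],
)

```text
time_s: 28.05
position: [0.5385, -0.3798, 0.0218]
tcp_rot: [[0.992, -0.129, 0.003], [-0.129, -0.992, -0.003], [0.003, 0.003, -1.0]]
force: [0.4, -0.7, -0.3]
opening: 0.732
```

```bash
python3 - <<'E'
from h import *
plan(.5375,-.3792,.0208,-7.3)
E
```

```text
at [ 0.5385 -0.3798  0.0218] yaw -7.39 tilt fix [ 0.003  -0.0033 -0.    ] q [-45.  47.  84.  -0.  48.  53.] t 28.05 op 0.732 F [ 0.4 -0.7 -0.3]
n 1 twist z/row -0.0015
[-1.1, -0.5, 1.0],
```

Call:
carry_out(
  grip=[-1,-1,-1],
  slide=[
    [0,0,2],
    [0,0,2],
    [0,0,1],
  ],
  twist=[
    [0.002,-0.002,0],
    [0,0,0],
    [0,0,0],
  ],
)

```text
time_s: 28.35
position: [0.5387, -0.38, 0.0204]
tcp_rot: [[0.992, -0.128, 0.001], [-0.128, -0.992, -0.002], [0.001, 0.001, -1.0]]
force: [-0.0, -0.4, 0.0]
opening: 0.73
```

Call:
carry_out(
  grip=[-1,-1],
  slide=[
    [0,0,2],
    [0,0,1],
  ],
  twist=[
    [0,0,0],
    [0,0,0],
  ],
)

```text
time_s: 28.55
position: [0.5388, -0.38, 0.0204]
tcp_rot: [[0.992, -0.128, 0.001], [-0.128, -0.992, -0.002], [0.002, 0.002, -1.0]]
force: [-0.7, 1.3, 1.5]
opening: 0.73
```

Call:
carry_out(
  grip=[0.6,0.7,0.8,1,1,1,1,1,1,1,1,1],
  slide=[
    [0,0,0],
    [0,0,0],
    [0,0,0],
    [0,0,0],
    [0,0,0],
    [0,0,0],
    [0,0,-12],
    [0,0,-30],
    [0,0,-45],
    [0,0,-45],
    [0,0,-30],
    [0,0,0],
  ],
  twist=[
    [0,0,0],
    [0,0,0],
    [0,0,0],
    [0,0,0],
    [0,0,0],
    [0,0,0],
    [0,0,0],
    [0,0,0],
    [0,0,0],
    [0,0,0],
    [0,0,0],
    [0,0,0],
  ],
)

```text
time_s: 29.75
position: [0.5386, -0.38, 0.1893]
tcp_rot: [[0.992, -0.128, 0.001], [-0.128, -0.992, -0.001], [0.001, 0.001, -1.0]]
force: [0.6, -1.1, 0.7]
opening: 1.0
```

```bash
python3 - <<'E'
from h import *
import math
plan(.6731-.075*math.cos(math.radians(26)),-.0149-.075*math.sin(math.radians(26)),.19,26,n=12)
E
```

```text
at [ 0.5386 -0.38    0.1893] yaw -7.37 tilt fix [ 0.0007 -0.0006 -0.    ] q [-45.  35.  79.  -0.  66.  52.] t 29.75 op 1.0 F [ 0.6 -1.1  0.7]
n 12 twist z/row -0.0485
[2.0, -28.2, -0.1], [3.4, -28.0, -0.1], [4.7, -27.8, -0.1], [6.1, -27.6, -0.1], [7.4, -27.3, -0.1], [8.7, -26.9, -0.1], [10.0, -26.4, -0.1], [11.3, -25.9, -0.1], [12.5, -25.3, -0.1], [13.7, -24.7, -0.1], [14.9, -24.0, -0.1], [16.1, -23.2, -0.1],
```

Call:
carry_out(
  grip=[1,1,1,1,1,1,1,1,1,1,1,1],
  slide=[
    [2,-16,-3],
    [3,-28,-3],
    [5,-30,-3],
    [6,-30,-3],
    [7,-30,-3],
    [9,-29,-3],
    [10,-28,-3],
    [11,-28,-3],
    [13,-27,-2],
    [14,-24,0],
    [8,-12,0],
    [0,0,0],
  ],
  twist=[
    [0,0,-0.03],
    [0,0,-0.05],
    [0,0,-0.05],
    [0,0,-0.05],
    [0,0,-0.05],
    [0,0,-0.05],
    [0,0,-0.05],
    [0,0,-0.05],
    [0,0,-0.05],
    [0,0,-0.05],
    [0,0,-0.03],
    [0,0,0],
  ],
)

```text
time_s: 30.95
position: [0.5859, -0.0596, 0.2062]
tcp_rot: [[0.914, 0.405, -0.025], [0.406, -0.914, 0.016], [-0.016, -0.025, -1.0]]
force: [-0.0, -0.2, -0.8]
opening: 0.998
```

```bash
python3 - <<'E'
from h import *
layers(look("wrist","wrist10"))
c=look("top","top10"); layers(c,(.5375,-.379),.06,((.022,.045),))
o=ortho(c,.45,.63,-.47,-.29,.02,.0005); cv2.imwrite("pics/o10.png",cv2.resize(o,(540,540))[:,:,::-1])
plan(.6731,-.0149,.1,26)
E
```

```text
z 0.037 n 10230 rect 669.1 -17.0 [121.   66.2] yaw 26.0 circ 669.2 -16.9 68.3
z 0.0319 n 421 rect 547.4 -373.7 [101.   79.9] yaw 85.9 circ 543.5 -369.8 59.0
at [ 0.586  -0.0619  0.2063] yaw 23.77 tilt fix [-0.0235  0.0163 -0.0002] q [-17.  29.  87.   0.  65.  49.] t 31.05 op 0.997 F [0.4 0.2 0.4]
n 4 twist z/row -0.0097
[24.7, -2.0, 26.6], [24.7, -1.7, 26.6], [24.7, -1.5, 26.6], [24.7, -1.3, 26.6],
```

View pics/o10.png

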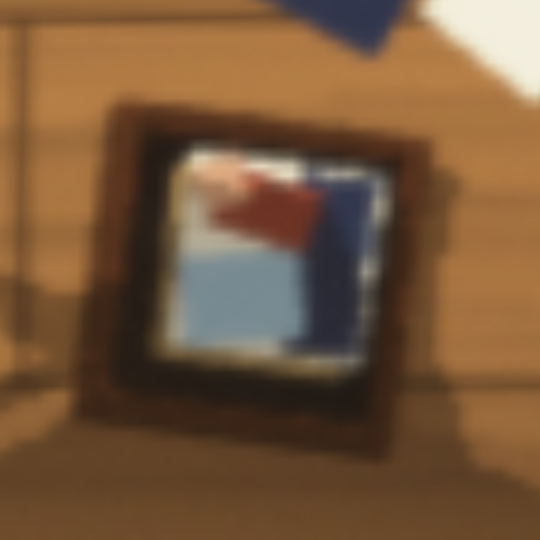

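View pics/wrist10.png

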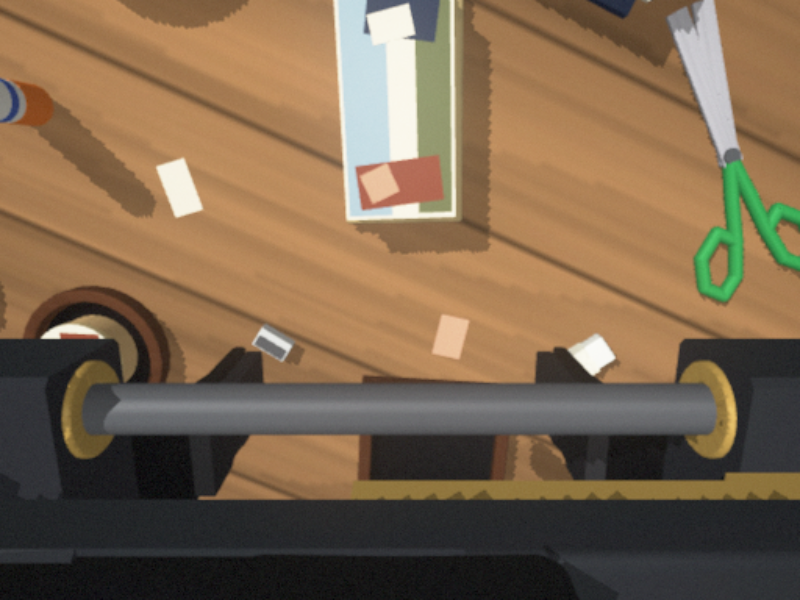

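```bash
python3 - <<'E'
from h import *
P=cloud(dict(np.load("top0.npz")))
m=(P[...,0]>.73)&(P[...,0]<.9)&(P[...,1]>-.2)&(P[...,1]<.1)
q=P[m];print(q[:,2].max(), np.percentile(q[:,2],[50,90]))
q=q[q[:,2]>.02];print(q[:,0].min())
E
```

```text
0.0494681094237337 [0.03153596 0.04187409]
0.7300413425158696
```

Call:
carry_out(
  grip=[1,1,1,1,1,1,1],
  slide=[
    [18,-1,12],
    [25,-1,22],
    [25,-1,24],
    [18,-1,20],
    [6,0,10],
    [0,0,0],
    [0,0,0],
  ],
  twist=[
    [-0.012,0.008,-0.018],
    [-0.006,0.005,-0.012],
    [-0.002,0.001,0],
    [0,0,0],
    [0,0,0],
    [0,0,0],
    [0,0,0],
  ],
)

```text
time_s: 31.75
position: [0.6725, -0.026, 0.111]
tcp_rot: [[0.907, 0.422, 0.0], [0.422, -0.907, -0.001], [-0.0, 0.001, -1.0]]
force: [-0.1, -0.5, -0.2]
opening: 0.999
```

```bash
python3 - <<'E'
from h import *
plan(.6731,-.0149,.027,26)
E
```

```text
at [ 0.6725 -0.026   0.111 ] yaw 24.95 tilt fix [0.0012 0.0004 0.    ] q [-12.  41.  80.  -0.  59.  53.] t 31.75 op 0.999 F [-0.1 -0.5 -0.2]
n 3 twist z/row -0.0061
[1.7, -3.3, 28.0], [1.8, -3.3, 28.0], [1.8, -3.3, 28.0],
```

Call:
carry_out(
  grip=[1,1,1,1,1,1,1],
  slide=[
    [3,-6,10],
    [2,-3,18],
    [0,-1,18],
    [0,0,10],
    [0,0,3],
    [0,0,0],
    [0,0,0],
  ],
  twist=[
    [0,0,-0.012],
    [0,0,-0.005],
    [0,0,0],
    [0,0,0],
    [0,0,0],
    [0,0,0],
    [0,0,0],
  ],
)

```text
time_s: 32.45
position: [0.6734, -0.0166, 0.055]
tcp_rot: [[0.9, 0.436, 0.008], [0.436, -0.9, -0.003], [0.006, 0.006, -1.0]]
force: [0.3, -0.2, -0.2]
opening: 0.999
```

```bash
python3 - <<'E'
from h import *
plan(.6731,-.0149,.027,26)
E
```

```text
at [ 0.6734 -0.0166  0.055 ] yaw 25.86 tilt fix [ 0.0059 -0.0057 -0.    ] q [-11.  45.  82.  -0.  52.  53.] t 32.45 op 0.999 F [ 0.3 -0.2 -0.2]
n 1 twist z/row -0.0025
[0.5, -1.7, 28.0],
```

Call:
carry_out(
  grip=[1,1,1,1,1,1],
  slide=[
    [0,-1,8],
    [0,-1,10],
    [0,0,6],
    [0,0,3],
    [0,0,0],
    [0,0,0],
  ],
  twist=[
    [0.004,-0.004,-0.002],
    [0.001,-0.001,0],
    [0,0,0],
    [0,0,0],
    [0,0,0],
    [0,0,0],
  ],
)

```text
time_s: 33.05
position: [0.6738, -0.0151, 0.0271]
tcp_rot: [[0.899, 0.438, 0.003], [0.438, -0.899, -0.001], [0.003, 0.002, -1.0]]
force: [0.3, 0.0, 0.0]
opening: 1.001
```

```bash
python3 - <<'E'
from h import *
plan(.6731,-.0149,.027,26)
E
```

```text
at [ 0.6738 -0.0151  0.0271] yaw 25.98 tilt fix [ 0.0022 -0.0026 -0.    ] q [-11.  48.  82.  -0.  50.  53.] t 33.05 op 1.001 F [0.3 0.  0. ]
n 1 twist z/row -0.0003
[-0.5, -0.4, 0.1],
```

Call:
carry_out(
  grip=[-1,-1,-1,-1,-1,-1,-1],
  slide=[
    [0,0,0],
    [0,0,0],
    [0,0,0],
    [0,0,0],
    [0,0,0],
    [0,0,0],
    [0,0,0],
  ],
  twist=[
    [0,0,0],
    [0,0,0],
    [0,0,0],
    [0,0,0],
    [0,0,0],
    [0,0,0],
    [0,0,0],
  ],
)

```text
time_s: 33.75
position: [0.6741, -0.0151, 0.0278]
tcp_rot: [[0.899, 0.438, 0.004], [0.438, -0.899, -0.001], [0.003, 0.003, -1.0]]
force: [-0.5, 0.0, -1.0]
opening: 0.756
```

Call:
carry_out(
  grip=[-1,-1,-1,-1,-1,-1,-1],
  slide=[
    [0,0,-6],
    [0,0,-15],
    [0,0,-25],
    [0,0,-30],
    [0,0,-15],
    [0,0,0],
    [0,0,0],
  ],
  twist=[
    [0,0,0],
    [0,0,0],
    [0,0,0],
    [0,0,0],
    [0,0,0],
    [0,0,0],
    [0,0,0],
  ],
)

```text
time_s: 34.45
position: [0.6737, -0.015, 0.1265]
tcp_rot: [[0.899, 0.438, 0.006], [0.438, -0.899, -0.001], [0.004, 0.004, -1.0]]
force: [0.3, -0.5, -1.5]
opening: 0.757
```

```bash
python3 - <<'E'
from h import *
plan(.436,-.1453,.13,20.8,n=8)
look("side","side11")
E
```

```text
at [ 0.6737 -0.015   0.1265] yaw 25.99 tilt fix [ 0.0036 -0.0045 -0.    ] q [-11.  40.  79.  -0.  60.  53.] t 34.45 op 0.757 F [ 0.3 -0.5 -1.5]
n 8 twist z/row 0.0113
[-33.9, 1.6, -0.4], [-33.8, 2.0, -0.4], [-33.8, 2.4, -0.4], [-33.8, 2.8, -0.4], [-33.7, 3.2, -0.4], [-33.7, 3.5, -0.4], [-33.7, 3.9, -0.4], [-33.6, 4.3, -0.4],
```

View pics/side11.png

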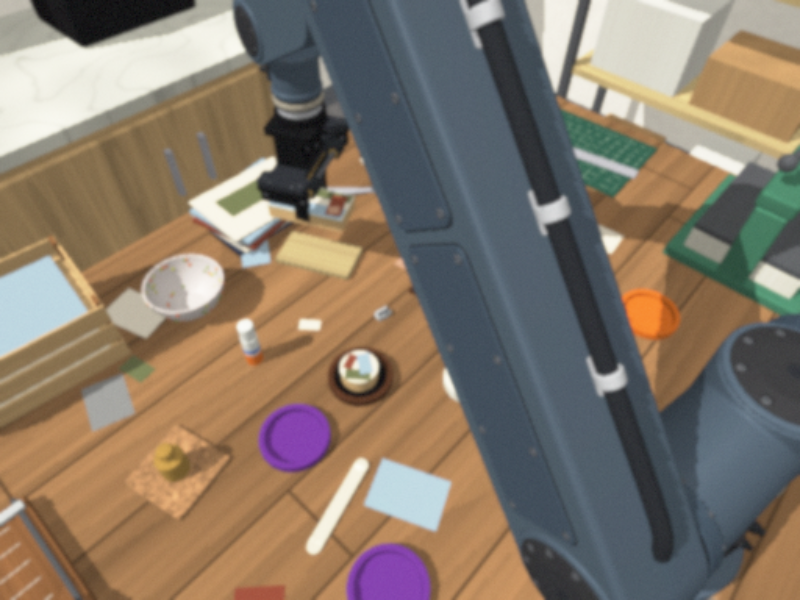

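The long panel is held level, leaving the bare plywood board at (318,255). Moving it to the long frame.

Call:
carry_out(
  grip=[-1,-1,-1,-1,-1,-1,-1,-1,-1,-1,-1],
  slide=[
    [-12,1,0],
    [-24,1,0],
    [-33,2,0],
    [-34,2,0],
    [-34,3,0],
    [-34,3,0],
    [-34,4,0],
    [-26,3,0],
    [-10,1,0],
    [0,0,0],
    [0,0,0],
  ],
  twist=[
    [0.002,-0.002,0.012],
    [0,0,0.012],
    [0,0,0.012],
    [0,0,0.012],
    [0,0,0.012],
    [0,0,0.012],
    [0,0,0.012],
    [0,0,0.006],
    [0,0,0],
    [0,0,0],
    [0,0,0],
  ],
)

```text
time_s: 35.6
position: [0.4398, -0.1294, 0.1178]
tcp_rot: [[0.937, 0.348, -0.019], [0.348, -0.937, 0.008], [-0.015, -0.014, -1.0]]
force: [0.5, 0.4, -0.7]
opening: 0.757
```

```bash
python3 - <<'E'
from h import *
plan(.436,-.1453,.07,20.8,n=3)
E
```

```text
at [ 0.4398 -0.1294  0.1178] yaw 20.39 tilt fix [-0.0142  0.0146 -0.0001] q [-30.  28. 110.  -0.  43.  39.] t 35.6 op 0.757 F [ 0.5  0.4 -0.7]
n 3 twist z/row -0.0024
[-3.0, 4.5, 15.9], [-3.0, 4.5, 15.9], [-3.1, 4.5, 15.9],
```

Call:
carry_out(
  grip=[-1,-1,-1,-1,-1,-1],
  slide=[
    [-5,6,8],
    [-4,5,14],
    [-2,2,12],
    [0,0,4],
    [0,0,0],
    [0,0,0],
  ],
  twist=[
    [-0.007,0.007,-0.004],
    [-0.003,0.003,0],
    [0,0,0],
    [0,0,0],
    [0,0,0],
    [0,0,0],
  ],
)

```text
time_s: 36.2
position: [0.4423, -0.1454, 0.0787]
tcp_rot: [[0.934, 0.358, 0.004], [0.358, -0.934, -0.002], [0.003, 0.003, -1.0]]
force: [1.0, -0.1, -0.7]
opening: 0.754
```

```bash
python3 - <<'E'
from h import *
plan(.436,-.1453,.0215,20.8)
c=look("wrist","wrist12")
z=bot.read_state()['position'][2]
o=ortho(c,.34,.56,-.255,-.035,.015,.0004)
o2=ortho(c,.34,.56,-.255,-.035,z+.0105,.0004)
cv2.imwrite("pics/o12.png",o[:,:,::-1]);cv2.imwrite("pics/o12b.png",o2[:,:,::-1])
E
```

```text
at [ 0.4423 -0.1454  0.0787] yaw 20.98 tilt fix [ 0.003  -0.0028 -0.    ] q [-32.  33. 112.   0.  35.  37.] t 36.2 op 0.754 F [ 1.  -0.1 -0.7]
n 2 twist z/row 0.0016
[-2.9, -1.2, 28.6], [-2.9, -1.2, 28.6],
```

View pics/o12.png

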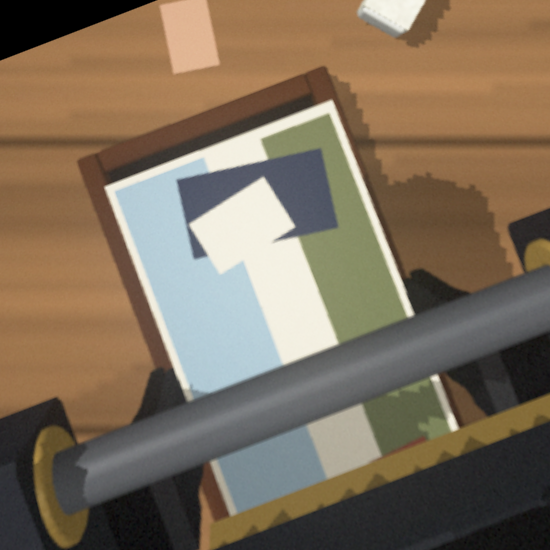

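View pics/o12b.png

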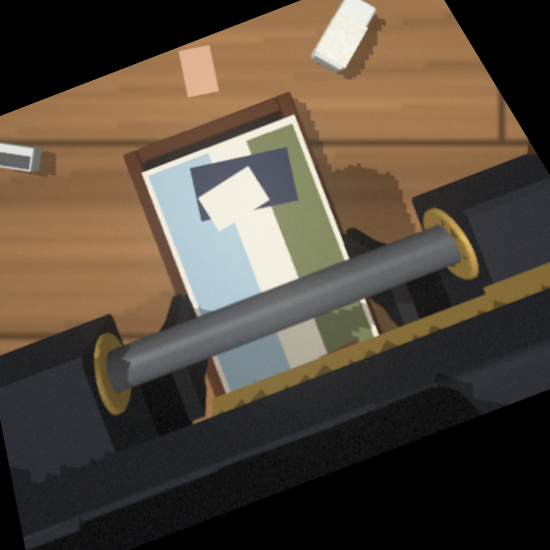

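Call:
carry_out(
  grip=[-1,-1,-1,-1,-1,-1,-1],
  slide=[
    [-4,-1,8],
    [-2,-1,14],
    [0,0,14],
    [0,0,8],
    [0,0,3],
    [0,0,0],
    [0,0,0],
  ],
  twist=[
    [0.001,-0.001,0.001],
    [0,0,0],
    [0,0,0],
    [0,0,0],
    [0,0,0],
    [0,0,0],
    [0,0,0],
  ],
)

```text
time_s: 36.95
position: [0.4374, -0.1462, 0.0312]
tcp_rot: [[0.934, 0.358, 0.007], [0.358, -0.934, -0.004], [0.005, 0.006, -1.0]]
force: [-1.2, -0.1, -1.5]
opening: 0.754
```

```bash
python3 - <<'E'
from h import *
plan(.4355,-.1455,.0218,20.8)
E
```

```text
at [ 0.4374 -0.1462  0.0312] yaw 21.0 tilt fix [ 0.0063 -0.0049 -0.    ] q [-32.  38. 114.   0.  27.  37.] t 36.95 op 0.754 F [-1.2 -0.1 -1.5]
n 1 twist z/row 0.0035
[-1.5, -1.3, 9.4],
```

Call:
carry_out(
  grip=[-1,-1,-1,-1,-1,-1],
  slide=[
    [-1,-1,3],
    [0,0,3],
    [0,0,2],
    [0,0,0],
    [0,0,0],
    [0,0,0],
  ],
  twist=[
    [0.004,-0.003,0.002],
    [0.001,-0.001,0],
    [0,0,0],
    [0,0,0],
    [0,0,0],
    [0,0,0],
  ],
)

```text
time_s: 37.55
position: [0.437, -0.1462, 0.0237]
tcp_rot: [[0.934, 0.356, 0.003], [0.356, -0.934, -0.002], [0.002, 0.003, -1.0]]
force: [0.1, -0.7, -1.0]
opening: 0.753
```

```bash
python3 - <<'E'
from h import *
plan(.4355,-.1455,.0218,20.8)
E
```

```text
at [ 0.437  -0.1462  0.0237] yaw 20.88 tilt fix [ 0.0033 -0.0025 -0.    ] q [-32.  39. 114.   0.  27.  37.] t 37.55 op 0.753 F [ 0.1 -0.7 -1. ]
n 1 twist z/row 0.0013
[-1.1, -1.1, 1.9],
```

Call:
carry_out(
  grip=[-1,-1,-1,-1],
  slide=[
    [-1.5,-1,2],
    [0,0,2],
    [0,0,1],
    [0,0,0],
  ],
  twist=[
    [0.002,-0.002,0],
    [0,0,0],
    [0,0,0],
    [0,0,0],
  ],
)

```text
time_s: 37.95
position: [0.4354, -0.1459, 0.0221]
tcp_rot: [[0.934, 0.356, 0.003], [0.356, -0.934, -0.003], [0.002, 0.004, -1.0]]
force: [0.5, 0.8, -1.1]
opening: 0.75
```

Call:
carry_out(
  grip=[-1,-1],
  slide=[
    [0,0,1.5],
    [0,0,1],
  ],
  twist=[
    [0,0,0],
    [0,0,0],
  ],
)

```text
time_s: 38.15
position: [0.4355, -0.146, 0.0216]
tcp_rot: [[0.934, 0.356, 0.004], [0.356, -0.934, -0.003], [0.003, 0.005, -1.0]]
force: [-0.9, 0.8, 15.4]
opening: 0.756
```

Firm contact. Releasing and lifting away.

Call:
carry_out(
  grip=[0.6,0.7,0.8,1,1,1,1,1,1,1,1,1],
  slide=[
    [0,0,-1],
    [0,0,0],
    [0,0,0],
    [0,0,0],
    [0,0,0],
    [0,0,0],
    [0,0,-12],
    [0,0,-30],
    [0,0,-45],
    [0,0,-45],
    [0,0,-45],
    [0,0,-30],
  ],
  twist=[
    [0,0,0],
    [0,0,0],
    [0,0,0],
    [0,0,0],
    [0,0,0],
    [0,0,0],
    [0,0,0],
    [0,0,0],
    [0,0,0],
    [0,0,0],
    [0,0,0],
    [0,0,0],
  ],
)

```text
time_s: 39.35
position: [0.4318, -0.144, 0.2308]
tcp_rot: [[0.935, 0.356, -0.009], [0.356, -0.935, 0.005], [-0.007, -0.008, -1.0]]
force: [0.2, -0.2, 0.0]
opening: 0.999
```

```bash
python3 - <<'E'
from h import *
plan(.40,-.14,.38,0,n=5)
E
```

```text
at [ 0.4318 -0.144   0.2308] yaw 20.84 tilt fix [-0.0083  0.0068 -0.    ] q [-33.  17. 105.  -0.  59.  37.] t 39.35 op 0.999 F [ 0.2 -0.2  0. ]
n 5 twist z/row 0.0728
[-5.7, -3.0, -29.8], [-5.9, -2.6, -29.8], [-6.0, -2.2, -29.8], [-6.2, -1.7, -29.8], [-6.3, -1.3, -29.8],
```

Call:
carry_out(
  grip=[1,1,1,1,1,1,1,1],
  slide=[
    [-5,-3,-30],
    [-5,-3,-30],
    [-5,-2,-30],
    [-5,-2,-30],
    [-5,-1,-20],
    [0,0,0],
    [0,0,0],
    [0,0,0],
  ],
  twist=[
    [-0.004,0.003,0.07],
    [0,0,0.07],
    [0,0,0.07],
    [0,0,0.07],
    [0,0,0.06],
    [0,0,0],
    [0,0,0],
    [0,0,0],
  ],
)

```text
time_s: 40.15
position: [0.4036, -0.1381, 0.3796]
tcp_rot: [[1.0, 0.012, 0.002], [0.012, -1.0, -0.002], [0.002, 0.002, -1.0]]
force: [0.8, 0.2, -0.0]
opening: 1.001
```

```bash
python3 - <<'E'
from h import *
c=look("wrist","wrist13")
P=cloud(c)
for nm,ctr in(("round",(.4355,.116)),("long",(.4355,-.146)),("square",(.538,-.3795))):
    print(nm);layers(c,ctr,.085,((.026,.045),))
look("side","side13");look("top","top13")
E
```

```text
round
z 0.0312 n 1305 rect 434.7 114.7 [56.  58.3] yaw 90.7 circ 434.8 115.2 29.6
long
z 0.0311 n 4097 rect 434.1 -146.7 [130.2  66. ] yaw 20.9 circ 433.9 -146.2 72.4
square
z 0.031 n 2328 rect 537.6 -380.6 [65.7 64.7] yaw 82.6 circ 537.3 -380.4 44.8
```

View pics/wrist13.png

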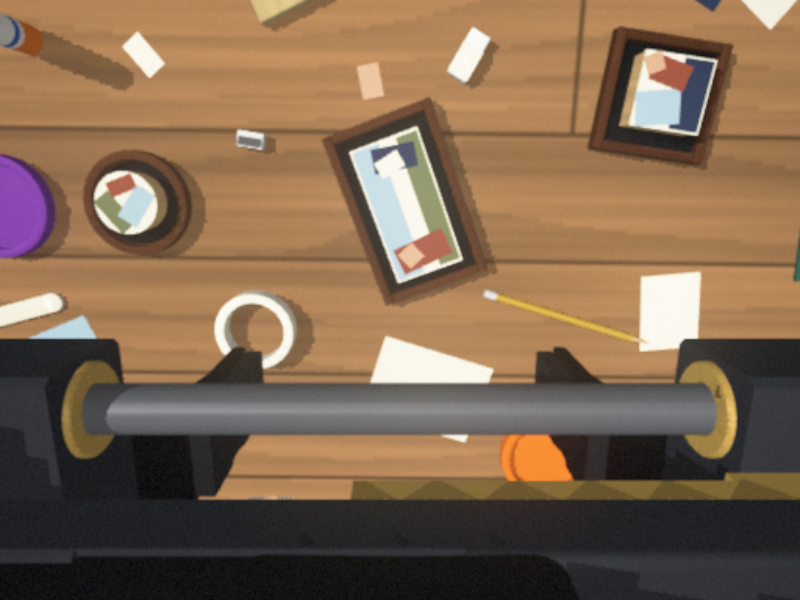

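View pics/side13.png

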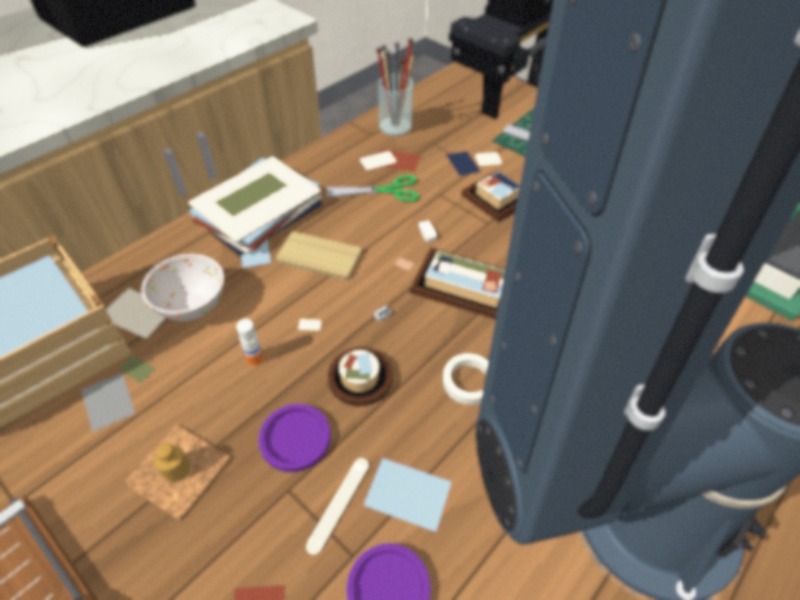

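View pics/top13.png

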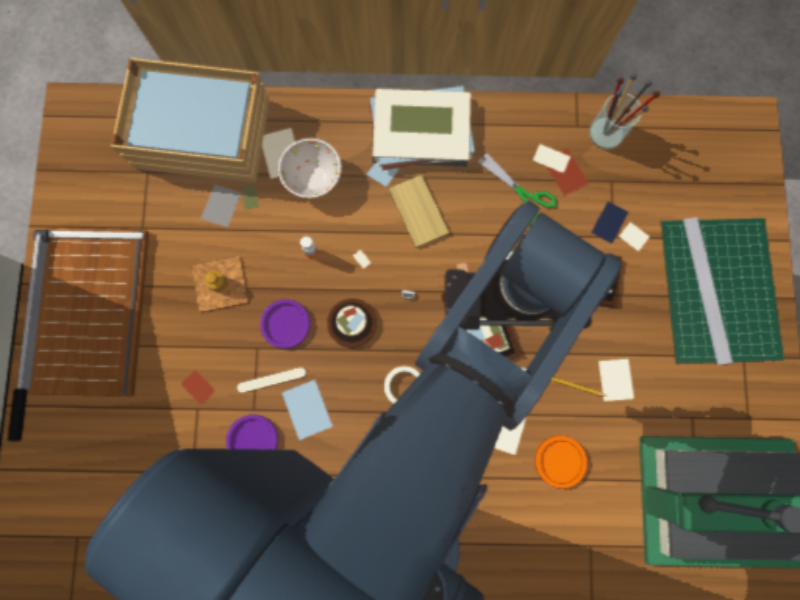

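All three panels lie centred and flat with tops at 31 mm. The weight is upright mid-mat, and the glue stick and bowl are where they were. Handing in.

```bash
python3 -c "
from rig import bot
print(bot.hand_in())"
```

```text
the job is handed in; nothing more can be done
None
```

The pile is taken apart and the job is handed in at about 40 s on the robot's clock. The hand-in reports no verdict.

I stood the brass weight on the cork mat first, then laid the round, square and long panels in their dark wood frames. Each was lowered until the wrist felt contact, then released.

**Panels:** In the last wrist view all three lay flat, collage up, with measured tops at about 31 mm (text: 32 mm). Each was within about 2 mm of its frame centre by the wrist camera, against the 10 mm limit. The top camera put the same frame centres 2–4 mm away from the wrist camera's values, so I aimed between the two.

| Panel | Angle measured | Frame angle |
|---|---|---|
| Square | -7.4° | about -7.3° |
| Long | 20.9° | about 20.8° |

**Weight and bystanders:** In the last side and top pictures, checked by eye only, the weight stood upright near the middle of the mat. The glue stick, bowl and the orange and purple look-alikes looked unmoved.

**Contact force:** The long panel touched down with about 15 N, firmer than the others (about 3 N or less). It showed no shift afterwards.

No check failed.

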